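Turn the probe carousel and stand the blue-tipped probe in the calibration corner

TASK

The blue-tipped probe is at the back of the carousel, under the wire guard: turn the carousel (its upright orange pegs are there for that; take a fresh hold as often as needed) until the blue-tipped probe is in the middle of the guard's open front and the carousel stands still, then lift the probe out. Set it down upright on the black calibration plate without dropping it, snug in the corner so that it touches both fences, and let go. Leave the other probes standing in their bins and do not disturb the other things on the table.

Things in the scene. Friction and masses are not known exactly. Their poses are not given: they have to be found in the camera images.
- blue_center (a point): centre, half-way up, of an upright probe with a blue cone tip: grey cylinder 36 mm across, 75 mm tall, and a 35 mm cone on top (110 mm in all), about 0.16 kg; 55 mm above its underside, z up to the tip. Grip the grey part, best 65 to 70 mm above the underside. THE ONE TO FETCH. It starts in one of the carousel's five bins, somewhere under the rear of the wire guard.
- red_center (a point): centre, half-way up, of an upright probe with a red cone tip: grey cylinder 36 mm across, 75 mm tall, and a 35 mm cone on top (110 mm in all), about 0.16 kg; 55 mm above its underside, z up to the tip. Grip the grey part, best 65 to 70 mm above the underside. Stands in another bin of the carousel; must stay there.
- yellow_center (a point): centre, half-way up, of an upright probe with a yellow cone tip: grey cylinder 36 mm across, 75 mm tall, and a 35 mm cone on top (110 mm in all), about 0.16 kg; 55 mm above its underside, z up to the tip. Grip the grey part, best 65 to 70 mm above the underside. Stands in another bin of the carousel; must stay there.
- green_center (a point): centre, half-way up, of an upright probe with a green cone tip: grey cylinder 36 mm across, 75 mm tall, and a 35 mm cone on top (110 mm in all), about 0.16 kg; 55 mm above its underside, z up to the tip. Grip the grey part, best 65 to 70 mm above the underside. Stands in another bin of the carousel; must stay there.
- white_center (a point): centre, half-way up, of an upright probe with a white cone tip: grey cylinder 36 mm across, 75 mm tall, and a 35 mm cone on top (110 mm in all), about 0.16 kg; 55 mm above its underside, z up to the tip. Grip the grey part, best 65 to 70 mm above the underside. Stands in another bin of the carousel; must stay there.
- carousel_base: fixed foot of the carousel with its fixed wire guard; origin on the upright turning axis at table height. Its -x axis points through the middle of the guard's open front. The guard is a flat wire roof 165 mm above the table, 205 mm in radius, on four thin posts; it covers all but the 170 degree open front (85 degrees either side), where alone hands get at bins and pegs.
- carousel (a joint): turning angle of the deck (rad), unlimited, counter-clockwise from above positive, 0 at the start wherever it stands. Drag about 0.3 N m; stays where left. The white deck, 344 mm across, top 26 mm above the table, carries five black square open bins (inside 46 mm wide, floor 30 mm, rims 66 mm above the table, centres 105 mm from the axis, 72 degrees apart), a probe loose in each.
- peg0 (a point): upright orange peg of the carousel deck, round, 16 mm across, top 115 mm above the table; one of five, 150 mm from the axis, 72 degrees apart, each half-way between two bins. This point lies on the peg's axis, 95 mm above the table, 20 mm below its top. Grip or push it to turn the deck.
- peg1 (a point): upright orange peg of the carousel deck, round, 16 mm across, top 115 mm above the table; one of five, 150 mm from the axis, 72 degrees apart, each half-way between two bins. This point lies on the peg's axis, 95 mm above the table, 20 mm below its top. Grip or push it to turn the deck.
- peg2 (a point): upright orange peg of the carousel deck, round, 16 mm across, top 115 mm above the table; one of five, 150 mm from the axis, 72 degrees apart, each half-way between two bins. This point lies on the peg's axis, 95 mm above the table, 20 mm below its top. Grip or push it to turn the deck.
- peg3 (a point): upright orange peg of the carousel deck, round, 16 mm across, top 115 mm above the table; one of five, 150 mm from the axis, 72 degrees apart, each half-way between two bins. This point lies on the peg's axis, 95 mm above the table, 20 mm below its top. Grip or push it to turn the deck.
- peg4 (a point): upright orange peg of the carousel deck, round, 16 mm across, top 115 mm above the table; one of five, 150 mm from the axis, 72 degrees apart, each half-way between two bins. This point lies on the peg's axis, 95 mm above the table, 20 mm below its top. Grip or push it to turn the deck.
- plate: fixed black calibration plate, 150 x 150 mm, top 12 mm above the table; origin under its centre, z up. Two aluminium fences, 30 mm wide, tops 42 mm above the table, stand on it along its +x and +y edges (inner faces 45 mm from the centre), making an inside corner; blue tape marks the -x edge.
- corner (a point): point on the plate's top, in its fences' corner, where the axis of a probe stands when the probe touches both fences (18 mm from each inner face); axes as those of the plate: +x and +y point into the fences.
- tape_roll: roll of blue tape, 100 mm across, 25 mm tall, lying on the table; bystander, origin under its centre
- bar_clamp: bar clamp with black and blue jaws, 180 mm long, lying on the table; bystander, origin under its middle
- calibrator: metal can-shaped sound calibrator, 56 mm across, 110 mm tall; bystander, origin under its centre
- screwdriver: yellow-handled screwdriver lying on the table; bystander, origin under its middle
- mug: white mug, 80 mm across, 90 mm tall; bystander, origin under its centre

How it is judged:
On the way, in this order (a step that is already met when the one before it is completed fails the run):
1. the blue-tipped probe's bin is in the middle of the guard's open front and the carousel stands still (x of blue_center in the frame of carousel_base below -0.055 m and y of blue_center in the frame of carousel_base between -0.065 and 0.065 m and height (world z) of blue_center below 0.1 m and velocity of joint carousel between -0.1 and 0.1 rad/s), for 0.2 s.
2. the blue-tipped probe is lifted out of the carousel (height (world z) of blue_center above 0.13 m), for 0.1 s.
3. the probe is set down upright on the plate while still held (z of blue_center in the frame of corner between 0.05 and 0.059 m and angle between blue_center's own z axis and vertical below 0.1 rad and contact force between the fingers and blue_probe above 1 N and horizontal distance between blue_center and corner below 0.06 m), for 0.1 s.
At the end, for the whole second after the job is handed in: the blue-tipped probe stands upright (within 0.1 rad) on the calibration plate, released, within 3 mm of touching each of the two fences; the four other probes still stand in their bins (z of blue_center in the frame of corner between 0.05 and 0.059 m and angle between blue_center's own z axis and vertical below 0.1 rad and x of blue_center in the frame of corner between -0.003 and 0.003 m and y of blue_center in the frame of corner between -0.003 and 0.003 m and horizontal distance between each of red_center, yellow_center, green_center, white_center and carousel_base below 0.15 m and angle between each of red_center, yellow_center, green_center, white_center's own z axis and vertical below 0.3 rad and height (world z) of each of red_center, yellow_center, green_center, white_center below 0.11 m).
It fails at once if another probe is tipped over or taken out of its bin (horizontal distance between any of red_center, yellow_center, green_center, white_center and carousel_base above 0.16 m or angle between any of red_center, yellow_center, green_center, white_center's own z axis and vertical above 0.6 rad or height (world z) of any of red_center, yellow_center, green_center, white_center above 0.13 m).
It fails at once if a bystander on the table is shifted by more than 30 mm (distance of any of tape_roll, bar_clamp, calibrator, screwdriver, mug from where it was at the start of the episode above 0.03 m).
It also fails if it takes over 72 s, if anything falls off the work surface, if the arm or the gripper's body presses on something with over 40 N, if the wrist force passes 120 N, or if a joint passes its speed limit or range.

ROBOT

A 6-joint arm with a two-finger parallel gripper is mounted at the origin on the work surface. World frame = base frame: x ahead of the robot, y to its left, z up, the work surface at z = 0. Lengths are in m, angles in rad, forces in N, time in s.
With the tool pointing down it reaches from about 0.275 to 0.875 m from the base axis. Payload 12.5 kg.
Tool frame: the origin (TCP) lies at the very end of the fingers, on their centre line; the grasp point (between the pads) lies 19 mm behind it (bot.pinch_z is the distance from the TCP to the grasp point, in m); z points along the fingers, x is the direction in which the jaws open and shut, and the axes are right-handed (so a half turn about z gives the same grasp; the last joint's range is limited). The gripper opens to 85 mm and grips with 20 to 120 N. Pads are 22 mm wide; open, the fingers measure 114 mm over their backs; the gripper's body (76 mm by 85 mm) begins 54 mm behind the grasp point. The pads swing forward as they close: fully open they stand 13 mm farther back than shut.
Start: joints at [-1.318, 0.351, 1.652, -0, 1.139, -0.085], TCP at [0.182, -0.519, 0.231] pointing down, gripper open.
Joint ranges: [-2.75, 2.75], [-0.79, 2.1], [0.01, 2.65], [-1.57, 4.71], [0.07, 3.14], [-2.87, 2.87]. Speed limits (rad/s): [2.22, 2.22, 2.79, 3.14, 3.14, 3.14].

INTERFACE

Orientations are given as a unit quaternion [w, x, y, z].
In Python, from station import bot gives the robot as it stands.
- The arm moves only by the tool jog_arm, never from a script. Its argument "commands" is a list of rows, each a list of 7 numbers: the shift along the tool's x, y, z in cm, then the turn, a rotation vector about the tool's x, y, z in rad, then the finger opening in cm, from 0 to 8.54. In form: [[tx, ty, tz, rx, ry, rz, hand], ...]. A call has 1 to 8 rows; each row shifts and turns the commanded pose from where the row before left it, along the tool's axes as they then stand; what a row does not reach is not made up. A row lasts 1/8 s, in which the tool goes at most 62.5 mm and 10.7 degrees, less where a joint would pass 70% of its speed; a pose out of reach is approached as far as the arm can. A call with a gripper value outside its range is refused whole. The fingers move at their own pace and stop on an object; "force" is the grip in N (left out, the last holds). Time passes only in rows, so rows that do not move let the fingers close. It gives the time, the measured TCP pose, the force and the opening at its end, in the units of the state.
- bot.get_state(): the state, without advancing time (a new reading comes with each control period).
- bot.snapshot(name): name is "side" or "top"; returns (picture, depth): 420x560x3 uint8, red, green, blue; 420x560 float32, m along the optical axis (not along the pixel's ray), 0 where there is no reading.
- bot.calibration(name): a dict with "mtx" (3x3 intrinsics, pixels), "D" ([k1, k2, p1, p2, k3] as OpenCV has them; the pictures are not rectified), "eye" and "rotation" of the camera in the world. Camera axes: x right, y down, z forward; pixel columns grow to the right and rows downward; lengths in m; the calibration is good to about 2 mm. A picture is of the moment at which its call begins. calibration takes no time and is no camera call.
- bot.close_job(): hands the job in, once; it reports no verdict.
Trained networks look in the newest picture that a camera, given by its name, has taken for a name from the list of things; names that differ only in an ending like _2 or _b are one class to them, and where a whole thing is asked for, a point or a joint stands for the part that bears it (a point fixed in the world has none). Each returns a list of dicts, best first, with "score" (0 to 1); they miss things now and then, are a little off and sometimes report something else, mostly with a low value. They report only what shows in the picture. A call takes as long as a camera call.
- bot.regions_of(camera, target): "mask" (420x560 bool, what is visible of it) and "xy" ([column, row] in pixels, amid what is visible of it).
The state is a dict: "time_s": time; "joints": joint angles; "joint_velocities": joint speeds; "joint_efforts": joint torques, N m; "position": TCP position; "tcp_rot": TCP orientation; "force": force on the tool from outside, world axes, zero at the start; "torque": the same for the moment, N m; "gripper_width": opening from 0.0 (shut) to 1.0 (fully open).
Only numpy, scipy, OpenCV 4.12 (cv2) and the standard library are available. Lean on these libraries where they do the work, as an engineer would, in place of code of your own. Each camera call takes 0.05 s, during which the arm holds its last target.

## Working session

There is one attempt and no reset: what is moved stays moved. The work goes in short steps, Python scripts to look and compute and a tool call to move; the robot and the scene stay as the last step left them, time stands still between calls to the robot, and variables do not carry over. Pictures are saved under pics/ and viewed, and the job is handed in when it is done.

Besides the shell and the picture viewer there is one more tool, called as name(argument=value, ...) on one line, values as JSON. jog_arm: Moves the arm, as the interface text tells. Its arguments: {"type":"object","properties":{"commands":{"type":"array"},"force":{"type":"number"}},"required":["commands"]}

```bash
mkdir -p pics; ls; cat > h.py <<'E'
import numpy as np, cv2
from station import bot
def world(cam,uv,depth):
    c=bot.calibration(cam); K=np.array(c['mtx']);D=np.array(c['D'])
    uv=np.atleast_2d(np.asarray(uv,float))
    n=cv2.undistortPoints(uv[:,None,:],K,D)[:,0]
    d=np.atleast_1d(depth)
    P=np.c_[n*d[:,None],d]
    return P@np.array(c['rotation']).T+np.array(c['eye'])
def atz(cam,uv,z):
    c=bot.calibration(cam); K=np.array(c['mtx']);D=np.array(c['D'])
    uv=np.atleast_2d(np.asarray(uv,float))
    n=cv2.undistortPoints(uv[:,None,:],K,D)[:,0]
    r=np.c_[n,np.ones(len(n))]@np.array(c['rotation']).T
    e=np.array(c['eye']); return e+r*((z-e[2])/r[:,2])[:,None]
def proj(cam,P):
    c=bot.calibration(cam); R=np.array(c['rotation']);e=np.array(c['eye'])
    rv,_=cv2.Rodrigues(R.T); 
    p,_=cv2.projectPoints(np.atleast_2d(P).astype(float),rv,-R.T@e,np.array(c['mtx']),np.array(c['D'])); return p[:,0]
E
python3 - <<'E'
from h import *
for n in('side','top'):
    p,d=bot.snapshot(n); cv2.imwrite(f'pics/{n}0.png',p[:,:,::-1]); np.save(f'{n}0.npy',d)
    c=bot.calibration(n); print(n,np.round(c['mtx'],1).tolist(),np.round(c['D'],3),np.round(c['eye'],3),np.round(c['rotation'],3).tolist())
print(bot.get_state())
E
```

```text
pics
side [[438.9, 0.0, 283.9], [0.0, 438.9, 207.8], [0.0, 0.0, 1.0]] [-0.123  0.     0.     0.     0.   ] [ 0.48  -1.287  0.915] [-0.484, 0.873, -0.047, 0.012]
top [[528.4, 0.0, 271.0], [0.0, 528.4, 215.4], [0.0, 0.0, 1.0]] [-0.057  0.     0.     0.     0.   ] [ 0.284 -0.02   1.742] [-0.069, 0.708, -0.701, 0.055]
{'time_s': 0.1, 'joints': array([-1.31761548e+00,  3.51187505e-01,  1.65235828e+00, -2.27466944e-05,
        1.13909819e+00, -8.46018289e-02]), 'joint_velocities': array([-0.00286142, -0.00178727, -0.00163578,  0.00122893,  0.00155728,
        0.00011918]), 'joint_efforts': array([ 1.00780533e-03, -5.06833363e+01, -2.91875982e+01, -9.16088061e-05,
        2.64106129e-03, -8.29643682e-06]), 'position': array([ 0.18221095, -0.51862512,  0.23081012]), 'tcp_rot': array([-3.31195405e-04,  8.15905787e-01, -5.78184634e-01, -4.08335340e-04]), 'force': array([-0.18040501, -0.69287349, -0.13419929]), 'torque': array([0.05058729, 0.01278043, 0.03127663]), 'gripper_width': 0.9992467496859716}
```

```bash
python3 - <<'E'
s=open('h.py').read()
s=s.replace("np.array(c['rotation'])","Rq(c['rotation'])").replace("def world","from scipy.spatial.transform import Rotation\ndef Rq(q): return Rotation.from_quat(np.asarray(q)[[1,2,3,0]]).as_matrix()\ndef world",1)
open('h.py','w').write(s)
E
```

```text
(no output)
```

View pics/side0.png

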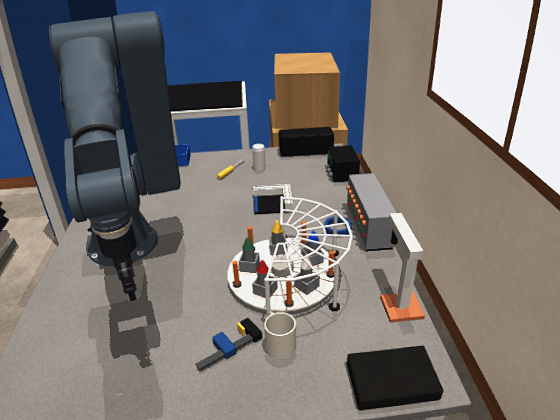

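View pics/top0.png

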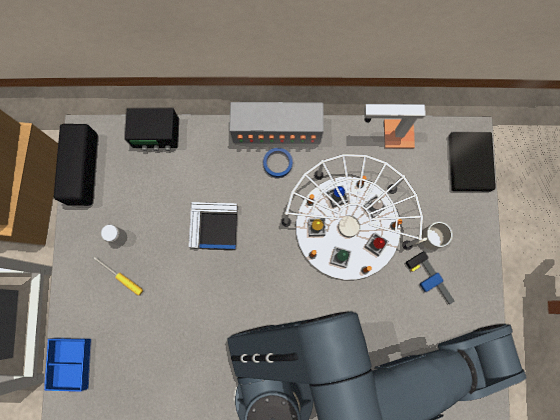

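```bash
python3 - <<'E'
from h import *
d=np.load('top0.npy')
hts={'blue_center':.105,'red_center':.105,'yellow_center':.105,'green_center':.105,'white_center':.105,'peg0':.115,'plate':.012,'carousel_base':.165,'carousel':.026}
for t in hts:
    for r in bot.regions_of('top',t)[:6]:
        m=r['mask']; ys,xs=np.nonzero(m); dd=d[m]; ok=dd>0
        W=world('top',np.c_[xs,ys][ok],dd[ok]) if ok.any() else np.zeros((1,3))
        print(t,round(r['score'],2),np.round(r['xy'],1),m.sum(),'atz',np.round(atz('top',r['xy'],hts[t])[0],3),'med',np.round(np.median(W,0),3),'zmax',np.round(np.percentile(W[:,2],97),3))
        if t in('plate','carousel'): np.save(f'm_{t}.npy',m) if r['score']>.5 else 0
E
python3 - <<'E'
import cv2
p=cv2.imread('pics/top0.png'); cv2.imwrite('pics/crop0.png',cv2.resize(p[145:290,180:470],None,fx=2.7,fy=2.7,interpolation=cv2.INTER_CUBIC))
E
```

```text
blue_center 0.62 [338.1 193. ] 124 atz [ 0.649 -0.199  0.105] med [ 0.644 -0.195  0.109] zmax 0.169
yellow_center 0.56 [279.5 173.1] 291 atz [ 0.713 -0.013  0.105] med [ 0.757 -0.011  0.023] zmax 0.033
yellow_center 0.52 [347.2 234.4] 6749 atz [ 0.517 -0.226  0.105] med [ 0.531 -0.234  0.027] zmax 0.111
green_center 0.34 [346.7 227.1] 7401 atz [ 0.54  -0.225  0.105] med [ 0.539 -0.234  0.028] zmax 0.168
white_center 0.36 [270.2 155. ] 371 atz [0.773 0.017 0.105] med [ 0.774 -0.004  0.023] zmax 0.032
peg0 0.58 [346.1 231.5] 7099 atz [ 0.525 -0.221  0.115] med [ 0.533 -0.233  0.028] zmax 0.163
plate 0.79 [212.9 225.6] 2153 atz [0.556 0.207 0.012] med [0.555 0.204 0.016] zmax 0.047
carousel_base 0.86 [377.3 198.1] 806 atz [ 0.621 -0.312  0.165] med [ 0.641 -0.28   0.164] zmax 0.174
carousel 0.89 [348.5 232. ] 7073 atz [ 0.536 -0.24   0.026] med [ 0.533 -0.238  0.028] zmax 0.166
```

View pics/crop0.png

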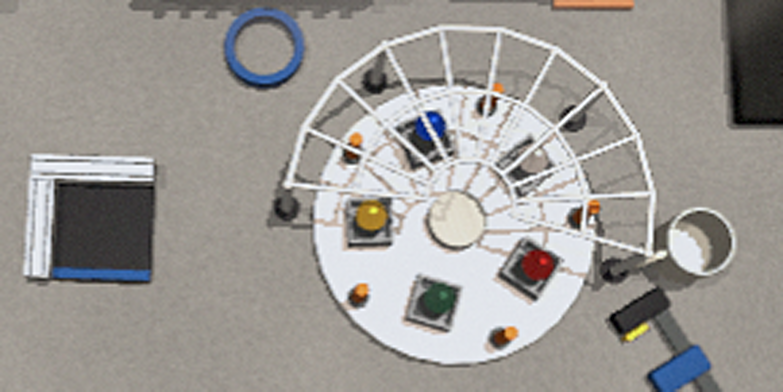

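```bash
cat > meas.py <<'E'
from h import *
from scipy.optimize import least_squares
def cloud(cam,d):
    ys,xs=np.nonzero(d>0); W=world(cam,np.c_[xs,ys],d[ys,xs]); return xs,ys,W
def fitcircle_R(P,R,c0):
    f=lambda c: np.hypot(*(P-c).T)-R
    r=least_squares(f,c0,loss='soft_l1',f_scale=.002); return r.x,np.std(f(r.x))
E
python3 - <<'E'
from meas import *
p=cv2.imread('pics/top0.png'); d=np.load('top0.npy'); xs,ys,W=cloud('top',d)
inb=(np.hypot(W[:,0]-.54,W[:,1]+.235)<.23)
# deck
m=inb&(abs(W[:,2]-.026)<.008)
mk=np.zeros(d.shape,np.uint8); mk[ys[m],xs[m]]=255
# brightness of deck
g=p.min(2); wm=((g>170)&(mk>0)).astype(np.uint8)*255
n,l,s,_=cv2.connectedComponentsWithStats(wm); 
big=np.isin(l,[i for i in range(1,n) if s[i,4]>60])
cs,_=cv2.findContours(big.astype(np.uint8),cv2.RETR_EXTERNAL,cv2.CHAIN_APPROX_NONE)
pts=np.vstack([c[:,0] for c in cs]); hull=cv2.convexHull(pts)[:,0]
Q=atz('top',hull,.026)[:,:2]
c,sd=fitcircle_R(Q,.172,[.54,-.235]); print('deck',c,sd,len(Q))
m=inb&(abs(W[:,2]-.165)<.012); R=W[m][:,:2]; print('roof z',np.median(W[m][:,2]),m.sum())
hull=cv2.convexHull(R.astype(np.float32))[:,0]; 
c2,sd=fitcircle_R(hull[hull[:,0]>c[0]],.205,c); print('guard',c2,sd)
a=np.degrees(np.arctan2(*(hull-c)[:,::-1].T)); rr=np.hypot(*(hull-c).T); print(np.round(np.c_[a,rr],2).tolist())
# pegs: orange color
hsv=cv2.cvtColor(p,cv2.COLOR_BGR2HSV); o=cv2.inRange(hsv,(5,150,140),(17,255,255))
n,l,s,ce=cv2.connectedComponentsWithStats(o)
for i in range(1,n):
    if s[i,4]<6: continue
    w=atz('top',ce[i],.100)[0]; v=w[:2]-c
    if np.hypot(*v)<.22: print('peg',ce[i].round(1),s[i,4],w.round(3),np.hypot(*v).round(3),np.degrees(np.arctan2(v[1],v[0])).round(1))
# plate
for z,lab in((.042,'fence'),(.012,'plate')):
    m=(abs(W[:,2]-z)<.008)&(np.hypot(W[:,0]-.556,W[:,1]-.207)<.13)
    hull=cv2.convexHull(W[m][:,:2].astype(np.float32)); print(lab,cv2.minAreaRect(hull),m.sum())
E
```

```text
deck [ 0.55282644 -0.23896949] 0.0028610448863112376 36
roof z 0.16736968656850737 1974
guard [ 0.55714655 -0.2390338 ] 0.0013629293434909648
[[-2.31, 0.21], [9.02, 0.21], [27.97, 0.21], [28.7, 0.21], [42.45, 0.21], [47.64, 0.21], [51.91, 0.21], [62.77, 0.21], [67.03, 0.21], [83.73, 0.21], [84.5, 0.21], [85.96, 0.21], [-107.19, 0.2], [-107.1, 0.2], [-107.02, 0.21], [-106.14, 0.21], [-103.35, 0.21], [-93.81, 0.21], [-90.46, 0.21], [-87.15, 0.21], [-84.81, 0.21], [-79.18, 0.21], [-72.07, 0.21], [-64.98, 0.21], [-58.87, 0.21], [-48.09, 0.21], [-44.47, 0.21], [-33.61, 0.21], [-29.37, 0.21], [-27.5, 0.21], [-14.29, 0.21]]
peg [364. 177.] 9 [ 0.703 -0.283  0.1  ] 0.157 -16.3
peg [311.3 196.5] 14 [ 0.638 -0.114  0.1  ] 0.151 55.6
peg [399.6 221.1] 16 [ 0.561 -0.392  0.1  ] 0.154 -86.9
peg [313.6 251.9] 17 [ 0.462 -0.121  0.1  ] 0.149 127.7
peg [368.5 268. ] 16 [ 0.413 -0.291  0.1  ] 0.149 -159.5
fence ((0.55445396900177, 0.20338504016399384), (0.15137578547000885, 0.1518229991197586), 88.85179138183594) 739
plate ((0.5563167333602905, 0.20639276504516602), (0.2559010088443756, 0.25427982211112976), 64.4393081665039) 1697
```

```bash
cat > pegs.py <<'E'
from meas import *
def pegfit(p,c0=(.555,-.239),zc=.100,verbose=True):
    hsv=cv2.cvtColor(p,cv2.COLOR_BGR2HSV); o=cv2.inRange(hsv,(5,150,140),(17,255,255))
    n,l,s,ce=cv2.connectedComponentsWithStats(o); L=[]
    for i in range(1,n):
        if s[i,4]<6: continue
        w=atz('top',ce[i],zc)[0][:2]
        if .12<np.hypot(*(w-c0))<.18: L.append(w)
    return np.array(L)
def fitpat(L,free=True,c0=(.555,-.239)):
    v=L-np.array(c0); a=np.arctan2(v[:,1],v[:,0]); th0=np.angle(np.mean(np.exp(5j*a)))/5
    k=np.round((a-th0)/np.radians(72))
    def f(x):
        c=x[1:] if free else np.array(c0)
        t=x[0]+k*np.radians(72); return (L-c-.15*np.c_[np.cos(t),np.sin(t)]).ravel()
    r=least_squares(f,[th0,*c0] if free else [th0],loss='soft_l1',f_scale=.003)
    return r.x,f(r.x).reshape(-1,2)
E
python3 - <<'E'
from pegs import *
p=cv2.imread('pics/top0.png'); L=pegfit(p); print(L.round(3))
for fr in(True,False):
    x,r=fitpat(L,fr); print(np.degrees(x[0])%72,x[1:],(r*1000).round(1).tolist())
d=np.load('top0.npy'); xs,ys,W=cloud('top',d)
# guard: points z~.165 radius cover
m=(np.hypot(W[:,0]-.555,W[:,1]+.239)<.215)&(np.hypot(W[:,0]-.555,W[:,1]+.239)>.185)&(W[:,2]>.155)&(W[:,2]<.18)
c,sd=fitcircle_R(W[m][:,:2],.200,[.555,-.239]); print('ring',c,sd)
a=np.degrees(np.arctan2(W[m][:,1]-c[1],W[m][:,0]-c[0])); print('span',np.percentile(a,[0,1,99,100]))
# tips colours
hsv=cv2.cvtColor(p,cv2.COLOR_BGR2HSV)
# posts feet etc: plate
m=(abs(W[:,2]-.042)<.006)&(np.hypot(W[:,0]-.556,W[:,1]-.207)<.115)
mk=np.zeros(d.shape,np.uint8); mk[ys[m],xs[m]]=255
q=W[m][:,:2]; print(cv2.minAreaRect(q.astype(np.float32)),np.median(W[m][:,2]))
# inner faces: dark plate region edges
g=p.max(2); 
dk=(g<75)&(np.abs(np.indices(g.shape)[0]-227)<25)&(np.abs(np.indices(g.shape)[1]-215)<28)
n,l,s,ce=cv2.connectedComponentsWithStats(dk.astype(np.uint8)); i=1+s[1:,4].argmax(); print(s[i])
yy,xx=np.nonzero(l==i); w=atz('top',np.c_[xx,yy],.012)[:,:2]; print('dark',cv2.minAreaRect(w.astype(np.float32)),np.percentile(w,[1,99],axis=0))
E
```

```text
[[ 0.703 -0.283]
 [ 0.638 -0.114]
 [ 0.561 -0.392]
 [ 0.462 -0.121]
 [ 0.413 -0.291]]
56.09644558178514 [ 0.55520018 -0.24040754] [[3.7, -1.5], [-0.7, 1.5], [0.4, -2.1], [-0.9, 1.1], [-1.3, 0.6]]
56.153188420431874 [] [[3.9, -3.0], [-0.4, -0.0], [0.5, -3.5], [-0.5, -0.2], [-1.2, -0.6]]
ring [ 0.55542798 -0.23945064] 0.004446097863222053
span [-107.93262955 -106.92355023   85.75030536   86.69508076]
((0.5539525747299194, 0.20436464250087738), (0.1494370698928833, 0.15078102052211761), 88.85179138183594) 0.041693335492367534
[ 199  212   38   33 1140]
dark ((0.54823899269104, 0.19165456295013428), (0.10745206475257874, 0.1230686604976654), 0.5344194769859314) [[0.49501442 0.13111874]
 [0.59880956 0.24979314]]
```

```bash
cat > plan.py <<'E'
from h import *
def plan(pos,head,n,hand,s=None,z=None):
    "rows from current state to pos with tool down, heading deg; n rows"
    st=bot.get_state() if s is None else s
    R0=Rq(st['tcp_rot']); p0=np.array(st['position'])
    h=np.radians(head); x=np.array([np.cos(h),np.sin(h),0]); zz=np.array([0,0,-1.]); R1=np.c_[x,np.cross(zz,x),zz]
    rv=Rotation.from_matrix(R0.T@R1).as_rotvec()
    R=R0;p=p0;rows=[]
    for i in range(n):
        tgt=p0+(np.array(pos)-p0)*(i+1)/n
        d=np.round(R.T@(tgt-p)*100,2); w=np.round(rv/n,3)
        rows.append([*map(float,d),*map(float,w),hand]); p=p+R@d/100; R=R@Rotation.from_rotvec(w).as_matrix()
    print('start',p0.round(4),'head',np.degrees(np.arctan2(R0[1,0],R0[0,0])).round(1),'rv',rv.round(3),'per row cm',np.linalg.norm(np.array(pos)-p0)*100/n,'rad',np.linalg.norm(rv)/n)
    for r in rows: print(r,',')
    print('end',p.round(4))
def show():
    s=bot.get_state();R=Rq(s['tcp_rot']);print(s['time_s'],s['position'].round(4),'head',np.degrees(np.arctan2(R[1,0],R[0,0])).round(2),'tilt',np.degrees(np.arccos(-R[2,2])).round(2),s['force'].round(1),s['gripper_width'])
E
python3 - <<'E'
from plan import *
plan([.4627,-.122,.19],-141.9,9,3.6)
E
```

```text
start [ 0.1823 -0.5189  0.2313] head -70.6 rv [0.    0.    1.244] per row cm 5.418606568739862 rad 0.13818522588322577
[-3.13, -4.4, 0.46, 0.0, 0.0, 0.138, 3.6] ,
[-3.7, -3.93, 0.46, 0.0, 0.0, 0.138, 3.6] ,
[-4.21, -3.38, 0.46, 0.0, 0.0, 0.138, 3.6] ,
[-4.63, -2.77, 0.46, 0.0, 0.0, 0.138, 3.6] ,
[-4.98, -2.11, 0.45, 0.0, 0.0, 0.138, 3.6] ,
[-5.21, -1.4, 0.46, 0.0, 0.0, 0.138, 3.6] ,
[-5.36, -0.68, 0.46, 0.0, 0.0, 0.138, 3.6] ,
[-5.39, 0.07, 0.46, 0.0, 0.0, 0.138, 3.6] ,
[-5.34, 0.82, 0.46, 0.0, 0.0, 0.138, 3.6] ,
end [ 0.4627 -0.122   0.19  ]
```

jog_arm(commands=[[-3.1,-4.4,0.4,0,0,0.138,3.6],[-3.7,-3.9,0.4,0,0,0.138,3.6],[-4.2,-3.4,0.4,0,0,0.138,3.6],[-4.6,-2.8,0.4,0,0,0.138,3.6],[-5.0,-2.1,0.4,0,0,0.138,3.6],[-5.2,-1.4,0.4,0,0,0.138,3.6],[-5.4,-0.7,0.4,0,0,0.138,3.6],[-5.4,0.1,0.4,0,0,0.138,3.6]], force=30)

```text
time_s: 1.55
position: [0.4329, -0.1648, 0.1994]
tcp_rot: [0.0, -0.389, 0.921, -0.0]
force: [0.3, -0.6, 0.4]
gripper_width: 0.422
```

jog_arm(commands=[[-5.3,0.8,0.4,0,0,0.138,3.6],[0,0,0,0,0,0,3.6]])

```text
time_s: 1.8
position: [0.4641, -0.1201, 0.195]
tcp_rot: [0.0, -0.328, 0.945, 0.0]
force: [-0.5, 0.2, -0.3]
gripper_width: 0.423
```

```bash
python3 - <<'E'
from plan import *
show(); plan([.4627,-.122,.086],-141.9,3,3.6)
for n in('side','top'):
    p,d=bot.snapshot(n); cv2.imwrite(f'pics/{n}1.png',p[:,:,::-1])
E
```

```text
1.8 [ 0.4641 -0.1201  0.195 ] head -141.7 tilt 0.02 [-0.5  0.2 -0.3] 0.42295100016156817
start [ 0.4641 -0.1201  0.195 ] head -141.7 rv [0.    0.    0.003] per row cm 3.635061273536157 rad 0.0011585187795770107
[0.08, -0.02, 3.63, 0.0, 0.0, 0.001, 3.6] ,
[0.07, -0.02, 3.64, 0.0, 0.0, 0.001, 3.6] ,
[0.08, -0.02, 3.63, 0.0, 0.0, 0.001, 3.6] ,
end [ 0.4627 -0.122   0.086 ]
```

View pics/side1.png

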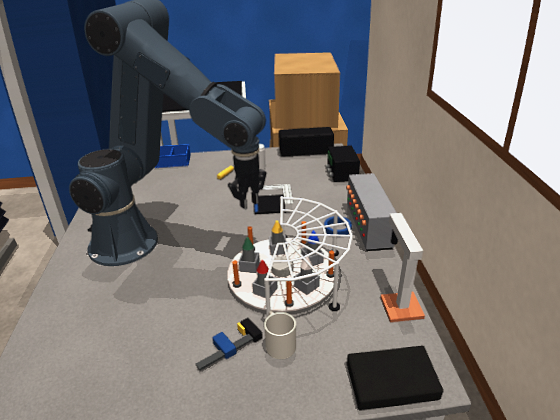

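jog_arm(commands=[[0.1,0,3.6,0,0,0,3.6],[0.1,0,3.6,0,0,0,3.6],[0,0,3.6,0,0,0,3.6],[0,0,0,0,0,0,2.4],[0,0,0,0,0,0,2.4]])

```text
time_s: 2.52
position: [0.4617, -0.1247, 0.0885]
tcp_rot: [0.001, -0.327, 0.945, -0.0]
force: [0.3, -0.5, -0.1]
gripper_width: 0.279
```

```bash
python3 - <<'E'
from plan import *
show()
for n in('side','top'):
    p,d=bot.snapshot(n); cv2.imwrite(f'pics/{n}2.png',cv2.resize(p[170:330,180:400] if n=='side' else p[145:305,230:450],None,fx=3,fy=3)[:,:,::-1])
E
```

```text
2.525 [ 0.4617 -0.1247  0.0885] head -141.84 tilt 0.08 [ 0.3 -0.5 -0.1] 0.2786188184342306
```

View pics/side2.png

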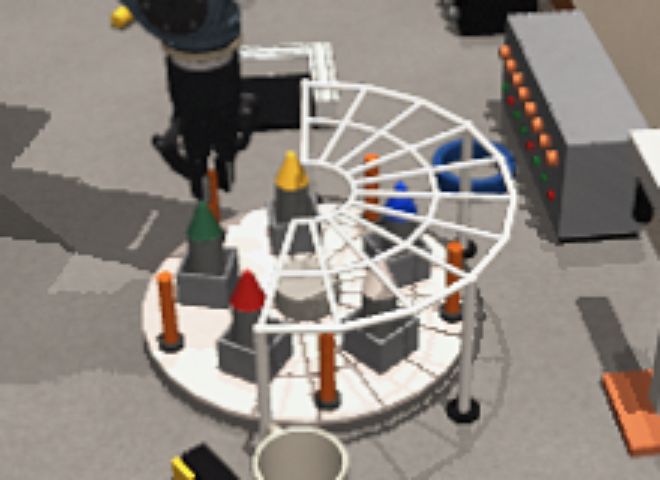

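View pics/top2.png

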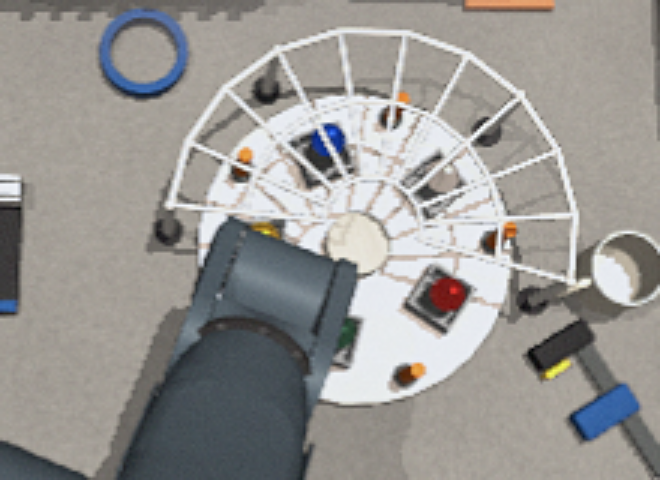

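jog_arm(commands=[[1.8,-0.11,0,0,0,-0.12,2.4],[1.8,-0.11,0,0,0,-0.12,2.4],[1.8,-0.11,0,0,0,-0.12,2.4],[1.8,-0.11,0,0,0,-0.12,2.4],[0,0,0,0,0,0,2.4]])

```text
time_s: 3.25
position: [0.4176, -0.181, 0.0883]
tcp_rot: [0.0, -0.542, 0.841, -0.001]
force: [-0.5, 0.6, -0.1]
gripper_width: 0.28
```

```bash
python3 - <<'E'
from plan import *
show();s=bot.get_state(); v=s['position'][:2]-[.5553,-.240]; print(np.hypot(*v),np.degrees(np.arctan2(v[1],v[0])))
p,d=bot.snapshot('side'); cv2.imwrite(f'pics/side3.png',cv2.resize(p[170:330,180:400] ,None,fx=3,fy=3)[:,:,::-1])
E
```

```text
3.25 [ 0.4176 -0.181   0.0883] head -114.43 tilt 0.11 [-0.5  0.6 -0.1] 0.27981236104722046
0.14982205831284512 156.8113389751973
```

View pics/side3.png

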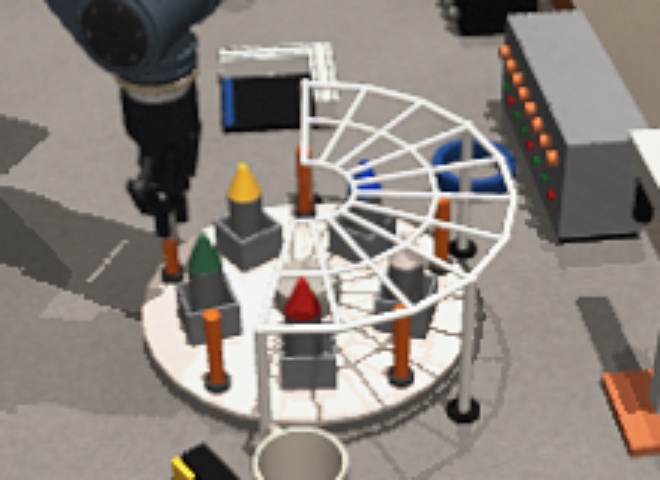

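jog_arm(commands=[[1.8,-0.11,0,0,0,-0.12,2.4],[1.8,-0.11,0,0,0,-0.12,2.4],[1.8,-0.11,0,0,0,-0.12,2.4],[1.8,-0.11,0,0,0,-0.12,2.4],[1.8,-0.11,0,0,0,-0.12,2.4],[1.8,-0.11,0,0,0,-0.12,2.4],[1.8,-0.11,0,0,0,-0.12,2.4],[1.8,-0.11,0,0,0,-0.12,2.4]])

```text
time_s: 4.3
position: [0.4257, -0.3183, 0.0876]
tcp_rot: [-0.0, 0.869, -0.494, -0.0]
force: [0.3, 2.6, 0.4]
gripper_width: 0.283
```

jog_arm(commands=[[1.8,-0.11,0,0,0,-0.12,2.4],[1.8,-0.11,0,0,0,-0.12,2.4],[0,0,0,0,0,0,2.4],[0,0,0,0,0,0,3.6],[0,0,-3.5,0,0,0,3.6],[0,0,-3.5,0,0,0,3.6],[0,0,-3.5,0,0,0,3.6]])

```text
time_s: 5.18
position: [0.4468, -0.3466, 0.1935]
tcp_rot: [-0.0, 0.922, -0.388, -0.0]
force: [-0.1, 0.4, -0.7]
gripper_width: 0.419
```

```bash
python3 - <<'E'
from plan import *
from pegs import *
show()
p,d=bot.snapshot('top'); np.save('top4.npy',d); cv2.imwrite('pics/top4.png',p[:,:,::-1]);L=pegfit(p[:,:,::-1].copy(),c0=(.5553,-.240)); x,r=fitpat(L,False,c0=(.5553,-.240)); 
v=L-[.5553,-.24];print(np.degrees(np.arctan2(v[:,1],v[:,0]))%360,np.degrees(x[0])%72)
p,d=bot.snapshot('side'); cv2.imwrite(f'pics/side4.png',cv2.resize(p[170:330,180:400] ,None,fx=3,fy=3)[:,:,::-1])
E
```

```text
5.175 [ 0.4468 -0.3466  0.1935] head -45.7 tilt 0.02 [-0.1  0.4 -0.7] 0.4186841820765137
[ 10.97235325 299.37020415  83.69263612 154.77620531] 11.233679531087388
```

View pics/top4.png

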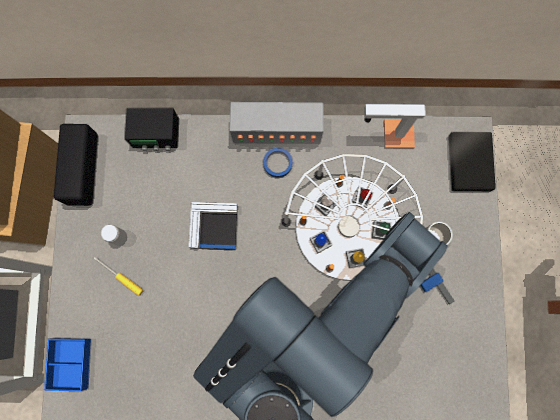

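View pics/side4.png

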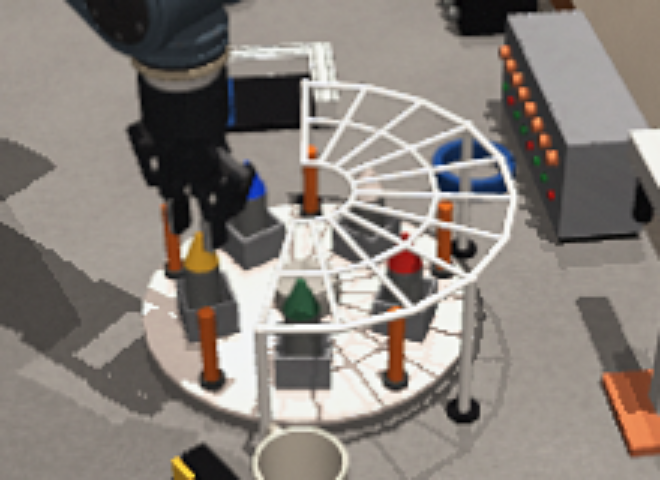

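```bash
python3 - <<'E'
from plan import *
plan([.4191,-.1771,.19],-114.8,7,3.6)
E
```

```text
start [ 0.4482 -0.3478  0.196 ] head -45.7 rv [-0.004 -0.005  1.206] per row cm 2.475194075117494 rad 0.17232085587077398
[-2.04, -1.41, 0.07, -0.001, -0.001, 0.172, 3.6] ,
[-2.24, -1.03, 0.08, -0.001, -0.001, 0.172, 3.6] ,
[-2.39, -0.64, 0.08, -0.001, -0.001, 0.172, 3.6] ,
[-2.47, -0.22, 0.08, -0.001, -0.001, 0.172, 3.6] ,
[-2.46, 0.2, 0.08, -0.001, -0.001, 0.172, 3.6] ,
[-2.4, 0.63, 0.08, -0.001, -0.001, 0.172, 3.6] ,
[-2.25, 1.02, 0.09, -0.001, -0.001, 0.172, 3.6] ,
end [ 0.4191 -0.1771  0.19  ]
```

jog_arm(commands=[[-2.0,-1.4,0,0,0,0.172,3.6],[-2.2,-1.0,0,0,0,0.172,3.6],[-2.4,-0.6,0,0,0,0.172,3.6],[-2.5,-0.2,0,0,0,0.172,3.6],[-2.5,0.2,0.1,0,0,0.172,3.6],[-2.4,0.6,0.1,0,0,0.172,3.6],[-2.3,1.0,0.1,0,0,0.172,3.6],[0,0,0,0,0,0,3.6]])

```text
time_s: 6.28
position: [0.4171, -0.1751, 0.1888]
tcp_rot: [-0.0, -0.541, 0.841, 0.001]
force: [-0.5, -0.1, -0.0]
gripper_width: 0.422
```

```bash
python3 - <<'E'
from plan import *
show();plan([.4191,-.1771,.087],-114.8,3,3.6)
E
```

```text
6.275 [ 0.4171 -0.1751  0.1888] head -114.53 tilt 0.07 [-0.5 -0.1 -0. ] 0.4216755217797975
start [ 0.4171 -0.1751  0.1888] head -114.5 rv [0.001 0.    0.005] per row cm 3.3953992753419233 rad 0.0016079178768570025
[0.03, -0.09, 3.39, 0.0, 0.0, 0.002, 3.6] ,
[0.03, -0.09, 3.4, 0.0, 0.0, 0.002, 3.6] ,
[0.04, -0.1, 3.39, 0.0, 0.0, 0.002, 3.6] ,
end [ 0.4191 -0.1771  0.087 ]
```

jog_arm(commands=[[0,-0.1,3.4,0,0,0,3.6],[0,-0.1,3.4,0,0,0,3.6],[0.1,-0.1,3.4,0,0,0,3.6],[0,0,0,0,0,0,2.4],[0,0,0,0,0,0,2.4]])

```text
time_s: 6.9
position: [0.4206, -0.1792, 0.0882]
tcp_rot: [0.0, -0.541, 0.841, -0.0]
force: [0.4, -0.1, 0.2]
gripper_width: 0.279
```

jog_arm(commands=[[1.7,-0.1,0,0,0,-0.113,2.4],[1.7,-0.1,0,0,0,-0.113,2.4],[1.7,-0.1,0,0,0,-0.113,2.4],[1.7,-0.1,0,0,0,-0.113,2.4],[1.7,-0.1,0,0,0,-0.113,2.4],[1.7,-0.1,0,0,0,-0.113,2.4],[1.7,-0.1,0,0,0,-0.113,2.4],[1.7,-0.1,0,0,0,-0.113,2.4]])

```text
time_s: 7.9
position: [0.4241, -0.311, 0.0889]
tcp_rot: [-0.0, 0.855, -0.519, 0.001]
force: [1.2, 2.9, -0.4]
gripper_width: 0.282
```

```bash
python3 - <<'E'
from plan import *
show();s=bot.get_state(); v=s['position'][:2]-[.5553,-.240]; print(np.hypot(*v),np.degrees(np.arctan2(v[1],v[0]))%360)
p,d=bot.snapshot('side'); cv2.imwrite(f'pics/side5.png',cv2.resize(p[170:330,180:400] ,None,fx=3,fy=3)[:,:,::-1])
E
```

```text
7.9 [ 0.4241 -0.311   0.0889] head -62.5 tilt 0.09 [ 1.2  2.9 -0.4] 0.28202110896031835
0.1491357794806616 208.4218971089328
```

View pics/side5.png

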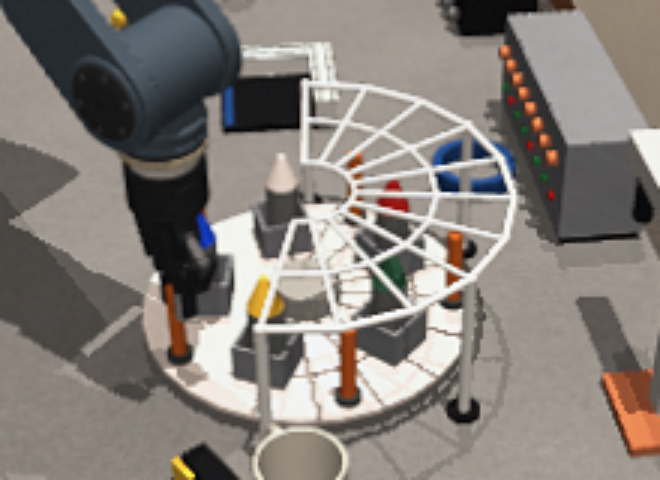

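jog_arm(commands=[[0,0,0,0,0,0,3.6],[0,0,-3.5,0,0,0,3.6],[0,0,-3.5,0,0,0,3.6],[0,0,-3.5,0,0,0,6.5],[2.0,5.0,-2.0,0,0,-0.12,6.5],[2.0,5.0,-1.0,0,0,-0.12,6.5],[0,0,0,0,0,0,6.5]])

```text
time_s: 8.82
position: [0.3566, -0.3975, 0.2237]
tcp_rot: [0.001, 0.909, -0.416, 0.001]
force: [0.1, 0.3, -0.3]
gripper_width: 0.764
```

```bash
python3 - <<'E'
from plan import *
from pegs import *
show()
p,d=bot.snapshot('top'); np.save('top6.npy',d); cv2.imwrite('pics/top6.png',p[:,:,::-1]);L=pegfit(p[:,:,::-1].copy(),c0=(.5553,-.240)); x,r=fitpat(L,False,c0=(.5553,-.240)); 
v=L-[.5553,-.24];print(np.degrees(np.arctan2(v[:,1],v[:,0]))%360,np.degrees(x[0])%72)
for r in bot.regions_of('top','blue_center')[:2]: print(r['score'],r['xy'],r['mask'].sum(),atz('top',r['xy'],.12))
p,ds=bot.snapshot('side'); np.save('side6.npy',ds); cv2.imwrite(f'pics/side6.png',p[:,:,::-1])
for r in bot.regions_of('side','blue_center')[:2]: print(r['score'],r['xy'],r['mask'].sum(),atz('side',r['xy'],.12))
E
```

```text
8.825 [ 0.3566 -0.3975  0.2237] head -49.2 tilt 0.14 [ 0.1  0.3 -0.3] 0.7637996051748301
[354.54690923  66.50861272 282.16889761 138.39259976 210.1203412 ] 66.35478713117757
0.65 [346.9, 256.2] 131 [[ 0.44715004 -0.22231067  0.12      ]]
0.58 [248.2, 250.3] 208 [[ 0.45249979 -0.24325345  0.12      ]]
0.37 [329.6, 225.7] 183 [[ 0.71496925 -0.14718161  0.12      ]]
```

View pics/top6.png

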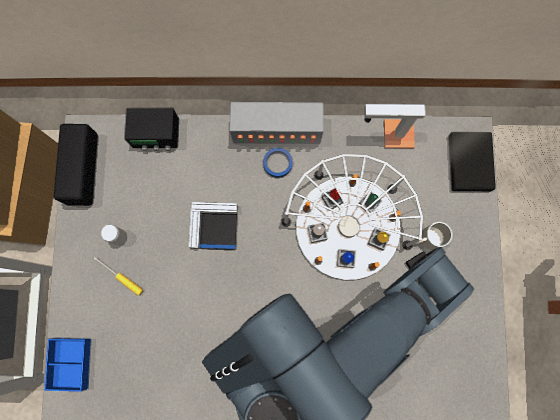

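View pics/side6.png

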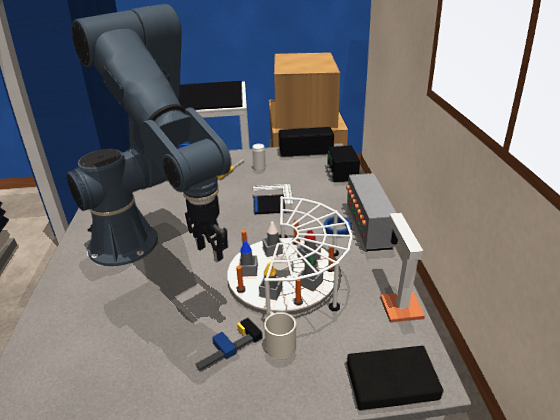

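```bash
cat > tip.py <<'E'
from meas import *
def tip(cam,p,d,c,r=.04):
    hsv=cv2.cvtColor(p,cv2.COLOR_BGR2HSV); m=cv2.inRange(hsv,(105,150,40),(130,255,255))
    ys,xs=np.nonzero((m>0)&(d>0)); W=world(cam,np.c_[xs,ys],d[ys,xs])
    k=(np.hypot(*(W[:,:2]-c).T)<r)&(W[:,2]>.08); W=W[k]; uv=np.c_[xs,ys][k]
    print(cam,len(W),'mean',W.mean(0).round(4),'zmax',W[:,2].max().round(3),'top pts',W[W[:,2]>W[:,2].max()-.01].mean(0).round(4))
    # model fit: cone axis by circle centers: fit x,y of cone surface with known slope
    def f(x):
        rr=np.hypot(W[:,0]-x[0],W[:,1]-x[1]); return rr-np.clip((x[2]-W[:,2])*18/35,0,.018)
    R=least_squares(f,[*W.mean(0)[:2],W[:,2].max()],loss='soft_l1',f_scale=.002); print('cone fit',R.x.round(4),np.sqrt(np.mean(R.fun**2)).round(4))
    return R.x
E
python3 - <<'E'
from tip import *
for n in('top','side'): tip(n,cv2.imread(f'pics/{n}6.png'),np.load(f'{n}6.npy'),np.array([.451,-.23]))
d=np.load('top6.npy');xs,ys,W=cloud('top',d); k=np.hypot(W[:,0]-.5553,W[:,1]+.24)<.02; print('hub z',np.median(W[k][:,2]))
# grey body from side
d=np.load('side6.npy');xs,ys,W=cloud('side',d)
k=(np.hypot(W[:,0]-.451,W[:,1]+.23)<.04)&(W[:,2]>.075)&(W[:,2]<.1); P=W[k][:,:2]; print(k.sum()); print(fitcircle_R(P,.018,[.451,-.23]))
E
```

```text
top 94 mean [ 0.4442 -0.2239  0.1204] zmax 0.148 top pts [ 0.4445 -0.2237  0.1415]
cone fit [ 0.4458 -0.2256  0.1426] 0.0022
side 96 mean [ 0.4444 -0.233   0.1214] zmax 0.146 top pts [ 0.4433 -0.2285  0.1407]
cone fit [ 0.4439 -0.2267  0.1411] 0.0026
hub z 0.0558772484392539
72
(array([ 0.44459966, -0.22250503]), np.float64(0.001786388397617953))
```

```bash
python3 - <<'E'
from plan import *
print(bot.pinch_z); show(); plan([.445,-.2262,.20],-6,5,6.5)
E
```

```text
0.0187
9.025 [ 0.3585 -0.3945  0.2222] head -49.03 tilt 0.03 [0.3 0.3 1. ] 0.7598597793116834
start [ 0.3585 -0.3945  0.2222] head -49.0 rv [-0.     0.    -0.751] per row cm 3.8111539523286453 rad 0.15021084051910055
[-1.41, -3.51, 0.45, -0.0, 0.0, -0.15, 6.5] ,
[-0.86, -3.69, 0.44, -0.0, 0.0, -0.15, 6.5] ,
[-0.31, -3.77, 0.45, -0.0, 0.0, -0.15, 6.5] ,
[0.26, -3.78, 0.44, -0.0, 0.0, -0.15, 6.5] ,
[0.82, -3.69, 0.45, -0.0, 0.0, -0.15, 6.5] ,
end [ 0.445  -0.2262  0.2   ]
```

jog_arm(commands=[[-1.4,-3.5,0.4,0,0,-0.15,6.5],[-0.9,-3.7,0.4,0,0,-0.15,6.5],[-0.3,-3.8,0.4,0,0,-0.15,6.5],[0.3,-3.8,0.4,0,0,-0.15,6.5],[0.8,-3.7,0.4,0,0,-0.15,6.5],[0,0,0,0,0,0,6.5]])

```text
time_s: 9.78
position: [0.4455, -0.2238, 0.2019]
tcp_rot: [-0.0, 0.999, -0.05, -0.0]
force: [-1.0, 0.2, 0.2]
gripper_width: 0.763
```

```bash
python3 - <<'E'
from plan import *
show(); plan([.445,-.2262,.0755],-6,4,6.5)
p,ds=bot.snapshot('side'); cv2.imwrite(f'pics/side7.png',cv2.resize(p[170:330,180:400] ,None,fx=3,fy=3)[:,:,::-1])
E
```

```text
9.775 [ 0.4455 -0.2238  0.2019] head -5.76 tilt 0.07 [-1.   0.2  0.2] 0.7631898308072198
start [ 0.4455 -0.2238  0.2019] head -5.8 rv [-0.001  0.001  0.004] per row cm 3.160122203733144 rad 0.0010916175419188204
[-0.0, 0.06, 3.16, -0.0, 0.0, 0.001, 6.5] ,
[-0.01, 0.07, 3.16, -0.0, 0.0, 0.001, 6.5] ,
[-0.0, 0.06, 3.16, -0.0, 0.0, 0.001, 6.5] ,
[-0.0, 0.06, 3.16, -0.0, 0.0, 0.001, 6.5] ,
end [ 0.445  -0.2262  0.0755]
```

View pics/side7.png

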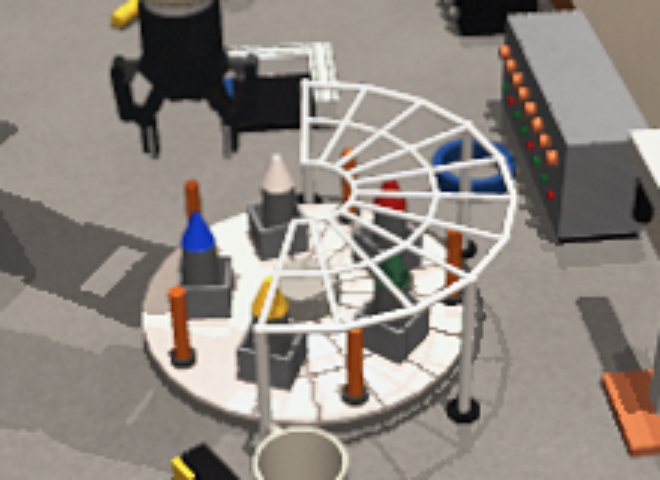

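jog_arm(commands=[[0,0.1,3.2,0,0,0,6.5],[0,0.1,3.2,0,0,0,6.5],[0,0.1,3.2,0,0,0,6.5],[0,0,3.0,0,0,0,6.5],[0,0,0,0,0,0,6.5]], force=40)

```text
time_s: 10.45
position: [0.4433, -0.2294, 0.0749]
tcp_rot: [-0.001, 0.999, -0.053, -0.002]
force: [-0.2, 0.1, 0.0]
gripper_width: 0.76
```

```bash
python3 - <<'E'
from plan import *
show()
for n in ('side','top'):
    p,ds=bot.snapshot(n); cv2.imwrite(f'pics/{n}8.png',cv2.resize(p[180:310,190:350] if n=='side' else p[200:300,290:420],None,fx=4.5,fy=4.5,interpolation=cv2.INTER_CUBIC)[:,:,::-1])
E
```

```text
10.45 [ 0.4433 -0.2294  0.0749] head -6.13 tilt 0.21 [-0.2  0.1  0. ] 0.7597441717581639
```

View pics/side8.png

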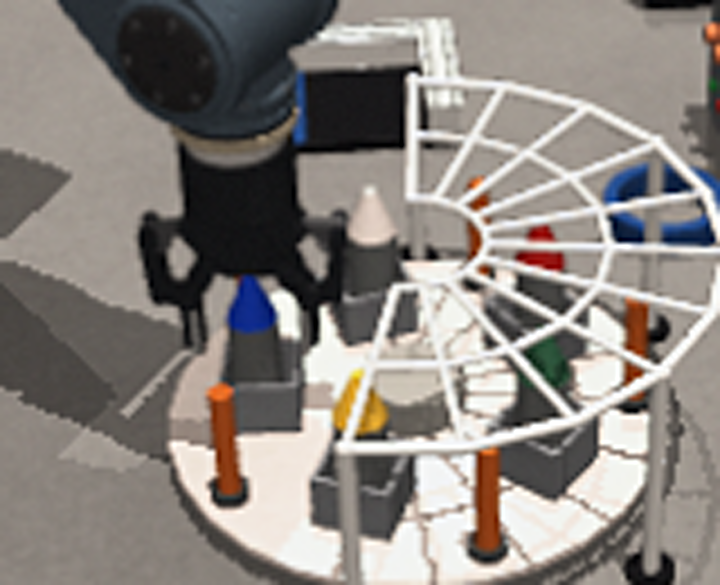

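jog_arm(commands=[[0.1,-0.3,0,0,0,0,6.5],[0,0,0,0,0,0,3.2],[0,0,0,0,0,0,3.0],[0,0,0,0,0,0,3.0],[0,0,0,0,0,0,3.0]], force=40)

```text
time_s: 11.18
position: [0.4459, -0.2269, 0.077]
tcp_rot: [0.0, 0.999, -0.052, 0.0]
force: [-2.7, 0.6, 6.9]
gripper_width: 0.407
```

```bash
python3 - <<'E'
from plan import *
show()
for n in ('side','top'):
    p,ds=bot.snapshot(n); cv2.imwrite(f'pics/{n}9.png',cv2.resize(p[180:310,190:350] if n=='side' else p[200:300,290:420],None,fx=4.5,fy=4.5,interpolation=cv2.INTER_CUBIC)[:,:,::-1])
E
```

```text
11.175 [ 0.4459 -0.2269  0.077 ] head -6.02 tilt 0.03 [-2.7  0.6  6.9] 0.40721359162161463
```

View pics/side9.png

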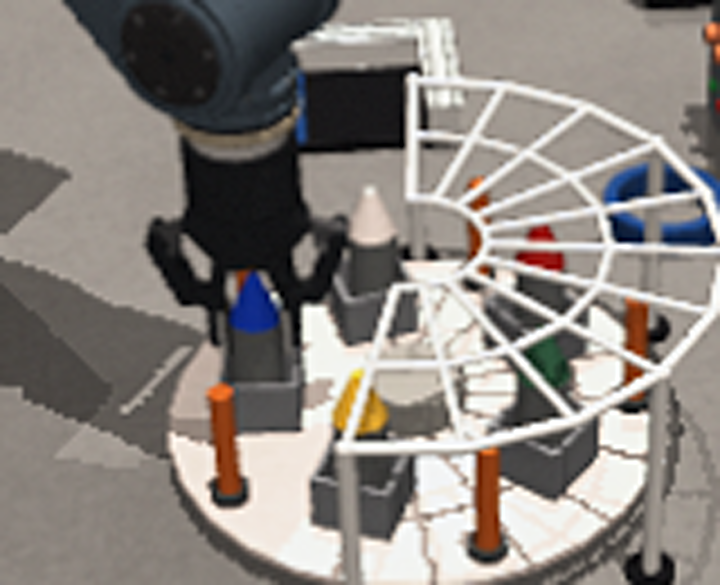

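jog_arm(commands=[[0,0,-1.0,0,0,0,3.0],[0,0,-2.0,0,0,0,3.0],[0,0,-3.0,0,0,0,3.0],[0,0,-3.0,0,0,0,3.0],[0,0,-3.0,0,0,0,3.0],[0,0,-1.5,0,0,0,3.0],[0,0,0,0,0,0,3.0]])

```text
time_s: 12.15
position: [0.446, -0.2269, 0.2118]
tcp_rot: [0.0, 0.999, -0.052, 0.001]
force: [-0.5, 0.9, -2.8]
gripper_width: 0.41
```

```bash
python3 - <<'E'
from tip import *
from plan import *
show();s=bot.get_state()
for n in ('side','top'):
    p,d=bot.snapshot(n); cv2.imwrite(f'pics/{n}10.png',p[:,:,::-1]); np.save(f'{n}10.npy',d)
    try: tip(n,p[:,:,::-1].copy(),d,s['position'][:2])
    except Exception as e: print(e)
R=Rq(s['tcp_rot']); print(R.round(3))
plan([.575,.2255,.20],-1,9,3)
E
```

```text
12.15 [ 0.446  -0.2269  0.2118] head -6.02 tilt 0.08 [-0.5  0.9 -2.8] 0.4101116599530879
side 104 mean [ 0.447  -0.2337  0.2581] zmax 0.448 top pts [ 0.4823 -0.2294  0.4483]
cone fit [ 0.4436 -0.2183  1.1226] 0.005
zero-size array to reduction operation maximum which has no identity
[[ 0.994 -0.105  0.001]
 [-0.105 -0.994 -0.001]
 [ 0.001  0.001 -1.   ]]
start [ 0.4453 -0.2265  0.2103] head -6.0 rv [-0.001  0.001 -0.088] per row cm 5.22640787323357 rad 0.009730505101237524
[0.91, -5.15, 0.12, -0.0, 0.0, -0.01, 3] ,
[0.95, -5.13, 0.11, -0.0, 0.0, -0.01, 3] ,
[1.01, -5.13, 0.12, -0.0, 0.0, -0.01, 3] ,
[1.06, -5.12, 0.12, -0.0, 0.0, -0.01, 3] ,
[1.11, -5.1, 0.12, -0.0, 0.0, -0.01, 3] ,
[1.17, -5.1, 0.11, -0.0, 0.0, -0.01, 3] ,
[1.21, -5.08, 0.12, -0.0, 0.0, -0.01, 3] ,
[1.26, -5.07, 0.12, -0.0, 0.0, -0.01, 3] ,
[1.32, -5.05, 0.11, -0.0, 0.0, -0.01, 3] ,
end [0.575  0.2255 0.2   ]tip.py:6: RuntimeWarning: Mean of empty slice.
  print(cam,len(W),'mean',W.mean(0).round(4),'zmax',W[:,2].max().round(3),'top pts',W[W[:,2]>W[:,2].max()-.01].mean(0).round(4))
  ret = um.true_divide(
```

View pics/side10.png

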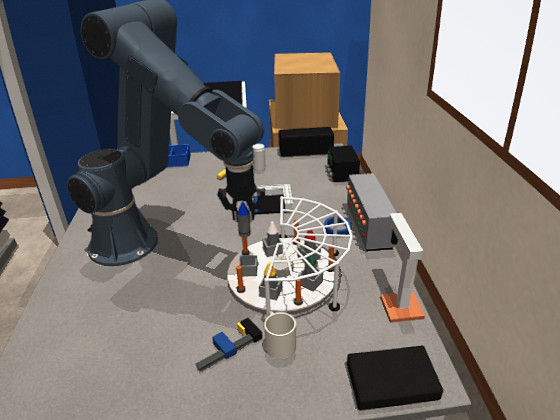

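View pics/top10.png

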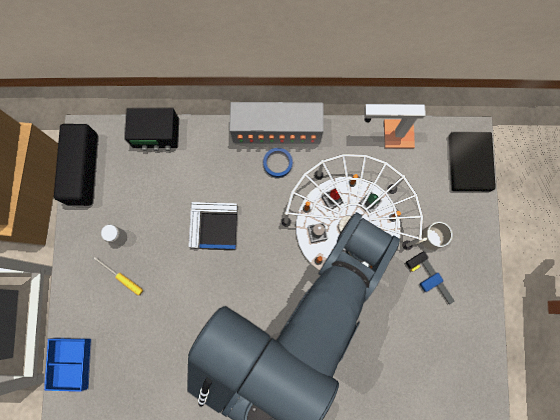

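```bash
python3 - <<'E'
from meas import *
for n in('top','side'):
    for k in('0','6','10'):
        try: d=np.load(f'{n}{k}.npy')
        except: continue
        xs,ys,W=cloud(n,d); near=(abs(W[:,0]-.554)<.1)&(abs(W[:,1]-.2044)<.1)
        m=near&(abs(W[:,2]-.042)<.006); P=W[m][:,:2]
        r=cv2.minAreaRect(P.astype(np.float32)); print(n,k,m.sum(),r,np.median(W[m][:,2]))
        # L-shape fit: fence points; maximize score
        q=W[near&(W[:,2]>.006)]
        lab=(q[:,2]>.027)
        from scipy.optimize import minimize
        def cost(x):
            c,s=np.cos(x[2]),np.sin(x[2]); u=(q[:,0]-x[0])*c+(q[:,1]-x[1])*s; v=-(q[:,0]-x[0])*s+(q[:,1]-x[1])*c
            sd=np.maximum(u,v)-.045 # >0 fence
            pr=1/(1+np.exp(-np.clip(sd/.0015,-30,30))); return np.mean((pr-lab)**2)
        best=min((minimize(cost,[.554+a,.2044+b,np.radians(t)],method='Nelder-Mead') for a in(-.003,.003) for b in(-.003,.003) for t in(-2,0)),key=lambda r:r.fun)
        print('  inner fit',best.x[:2].round(4),np.degrees(best.x[2]).round(2),round(best.fun,4),len(q))
E
```

```text
top 0 656 ((0.5539525747299194, 0.20436464250087738), (0.1494370698928833, 0.15078102052211761), 88.85179138183594) 0.041693335492367534
  inner fit [0.5539 0.2036] -1.51 0.0596 2177
top 6 659 ((0.5540585517883301, 0.2044156789779663), (0.14925912022590637, 0.15046565234661102), 88.95352935791016) 0.041911325701728064
  inner fit [0.5539 0.2038] -0.97 0.0546 2199
top 10 658 ((0.553679883480072, 0.20322850346565247), (0.15055660903453827, 0.15152791142463684), 88.42240142822266) 0.0419505812577089
  inner fit [0.5541 0.2036] -1.54 0.0458 2157
side 0 256 ((0.552162766456604, 0.20890700817108154), (0.15937192738056183, 0.1488853543996811), 88.03612518310547) 0.04460230138552895
  inner fit [0.5512 0.2059] -1.95 0.1351 1060
side 6 262 ((0.5519356727600098, 0.20927855372428894), (0.16420452296733856, 0.14716613292694092), 89.16533660888672) 0.04484127295977669
  inner fit [0.5502 0.206 ] -0.29 0.1392 1064
side 10 219 ((0.5585212111473083, 0.20605775713920593), (0.15335038304328918, 0.13356275856494904), 89.32305908203125) 0.045123968342240084
  inner fit [0.5506 0.2064] -0.59 0.1231 856
```

jog_arm(commands=[[0.9,-5.1,0,0,0,-0.01,3],[1.0,-5.1,0,0,0,-0.01,3],[1.0,-5.1,0,0,0,-0.01,3],[1.0,-5.1,0,0,0,-0.01,3],[1.1,-5.1,0,0,0,-0.01,3],[1.1,-5.1,0,0,0,-0.01,3],[1.2,-5.1,0,0,0,-0.01,3],[0.6,-4.8,0,0,0,-0.01,3]])

```text
time_s: 13.25
position: [0.5528, 0.1732, 0.2097]
tcp_rot: [0.0, 1.0, -0.012, -0.001]
force: [0.7, -0.2, -1.3]
gripper_width: 0.411
```

```bash
python3 - <<'E'
from plan import *
show(); plan([.571,.2204,.068],-1.3,5,3)
E
```

```text
13.25 [0.5528 0.1732 0.2097] head -1.4 tilt 0.12 [ 0.7 -0.2 -1.3] 0.4106238579899548
start [0.5528 0.1732 0.2097] head -1.4 rv [ 0.001  0.002 -0.002] per row cm 3.0092835824733655 rad 0.0005517396439663145
[0.35, -0.95, 2.83, 0.0, 0.0, -0.0, 3] ,
[0.34, -0.96, 2.84, 0.0, 0.0, -0.0, 3] ,
[0.35, -0.95, 2.83, 0.0, 0.0, -0.0, 3] ,
[0.34, -0.95, 2.83, 0.0, 0.0, -0.0, 3] ,
[0.35, -0.96, 2.84, 0.0, 0.0, -0.0, 3] ,
end [0.571  0.2204 0.068 ]
```

jog_arm(commands=[[0.8,-2.0,0.5,0,0,0,3],[0.8,-2.0,0.5,0,0,0,3],[0,0,0,0,0,0,3],[0,0,0,0,0,0,3]])

```text
time_s: 13.75
position: [0.57, 0.2102, 0.201]
tcp_rot: [0.0, 1.0, -0.013, -0.0]
force: [-0.4, 0.7, -1.7]
gripper_width: 0.41
```

```bash
python3 - <<'E'
from plan import *
show(); plan([.571,.2204,.068],-1.3,5,3)
for n in('top','side'):
  p,ds=bot.snapshot(n); cv2.imwrite(f'pics/{n}11.png',p[:,:,::-1])
E
```

```text
13.75 [0.57   0.2102 0.201 ] head -1.48 tilt 0.04 [-0.4  0.7 -1.7] 0.4095742187883984
start [0.57   0.2102 0.201 ] head -1.5 rv [ 0.     0.001 -0.003] per row cm 2.668422384220462 rad 0.0006435893088173488
[0.02, -0.21, 2.66, 0.0, 0.0, -0.001, 3] ,
[0.01, -0.2, 2.66, 0.0, 0.0, -0.001, 3] ,
[0.02, -0.21, 2.66, 0.0, 0.0, -0.001, 3] ,
[0.02, -0.2, 2.66, 0.0, 0.0, -0.001, 3] ,
[0.02, -0.21, 2.66, 0.0, 0.0, -0.001, 3] ,
end [0.571  0.2204 0.068 ]
```

View pics/side11.png

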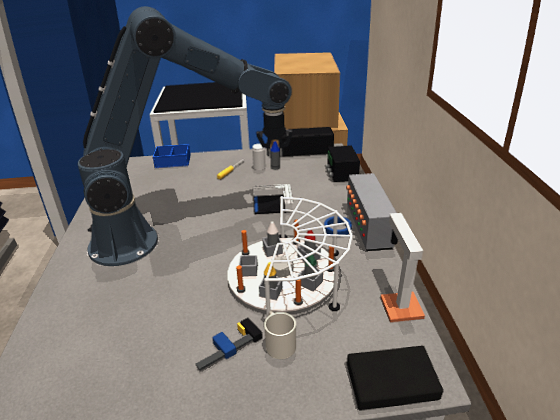

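jog_arm(commands=[[0,-0.4,2.5,0,0,0,3],[0,-0.4,2.5,0,0,0,3],[0,0,2.5,0,0,0,3],[0,0,2.5,0,0,0,3],[0,0,2.5,0,0,0,3],[0,0,0.8,0,0,0,3],[0,0,0,0,0,0,3]])

```text
time_s: 14.72
position: [0.5703, 0.2188, 0.0686]
tcp_rot: [0.0, 1.0, -0.013, 0.0]
force: [-0.6, -0.0, -0.7]
gripper_width: 0.405
```

```bash
python3 - <<'E'
from plan import *
show()
for n in('top','side'):
  p,ds=bot.snapshot(n); cv2.imwrite(f'pics/{n}12.png',cv2.resize(p[110:230,200:340],None,fx=5,fy=5,interpolation=cv2.INTER_CUBIC)[:,:,::-1])
show()
E
```

```text
14.725 [0.5703 0.2188 0.0686] head -1.46 tilt 0.0 [-0.6 -0.  -0.7] 0.40545921722178796
14.825 [0.5708 0.2191 0.0694] head -1.44 tilt 0.09 [-0.  -0.6 -1.9] 0.4052791199064649
```

View pics/side12.png

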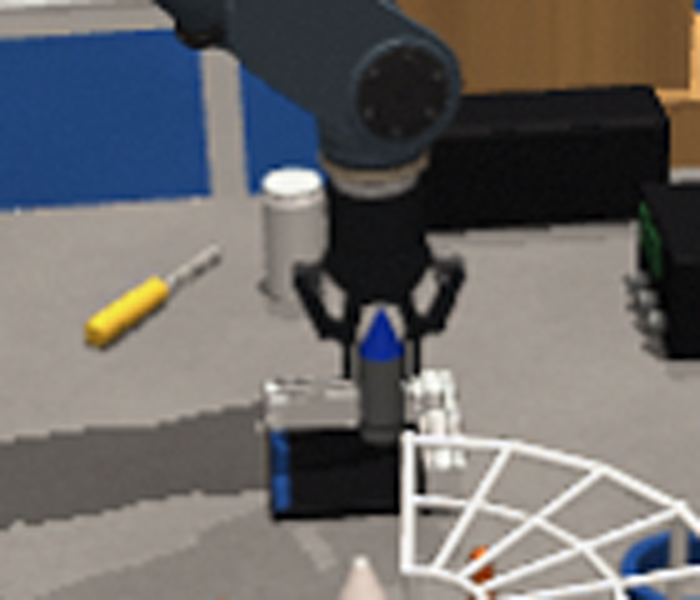

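jog_arm(commands=[[0,0,0.4,0,0,0,3],[0,0,0.3,0,0,0,3],[0,0,0.1,0,0,0,3],[0,0,0,0,0,0,3],[0,0,0,0,0,0,3]])

```text
time_s: 15.45
position: [0.5702, 0.2191, 0.0604]
tcp_rot: [-0.0, 1.0, -0.012, 0.0]
force: [0.7, 0.0, -2.0]
gripper_width: 0.405
```

jog_arm(commands=[[0,0,0.1,0,0,0,3],[0,0,0,0,0,0,3]])

```text
time_s: 15.7
position: [0.5701, 0.2191, 0.0592]
tcp_rot: [0.0, 1.0, -0.012, -0.0]
force: [0.0, 0.9, -0.6]
gripper_width: 0.411
```

jog_arm(commands=[[0,0,0.1,0,0,0,3],[0,0,0,0,0,0,3]])

```text
time_s: 15.95
position: [0.5703, 0.2192, 0.0591]
tcp_rot: [-0.0, 1.0, -0.012, 0.0]
force: [-2.9, 0.1, 6.6]
gripper_width: 0.412
```

jog_arm(commands=[[0.2,0,-0.07,0,0,0,3],[0.2,0,0,0,0,0,3],[0.2,0,0,0,0,0,3],[0.1,0,0,0,0,0,3],[0.1,0,0,0,0,0,3],[0,0,0,0,0,0,3]])

```text
time_s: 16.7
position: [0.5783, 0.219, 0.0591]
tcp_rot: [-0.0, 1.0, -0.012, 0.0]
force: [-2.2, -0.0, 4.9]
gripper_width: 0.41
```

jog_arm(commands=[[0.1,0,0,0,0,0,3],[0.1,0,0,0,0,0,3],[0,0,0,0,0,0,3]])

```text
time_s: 17.08
position: [0.5803, 0.2189, 0.0591]
tcp_rot: [-0.0, 1.0, -0.013, 0.0]
force: [-3.3, 0.2, 4.6]
gripper_width: 0.407
```

jog_arm(commands=[[0.1,0,0,0,0,0,3],[0,0,0,0,0,0,3]])

```text
time_s: 17.32
position: [0.5807, 0.2189, 0.0591]
tcp_rot: [0.0, 1.0, -0.012, -0.001]
force: [-6.2, 0.7, 7.7]
gripper_width: 0.41
```

jog_arm(commands=[[0.1,0,0,0,0,0,3],[0,0,0,0,0,0,3]])

```text
time_s: 17.58
position: [0.5808, 0.2189, 0.0591]
tcp_rot: [0.0, 1.0, -0.012, -0.002]
force: [-10.7, -0.1, 12.6]
gripper_width: 0.406
```

jog_arm(commands=[[0,-0.3,0,0,0,0,3],[0,-0.3,0,0,0,0,3],[0,-0.2,0,0,0,0,3],[0,-0.1,0,0,0,0,3],[0,0,0,0,0,0,3]])

```text
time_s: 18.2
position: [0.5808, 0.2267, 0.0591]
tcp_rot: [0.001, 1.0, -0.012, -0.002]
force: [-12.5, -7.8, 14.6]
gripper_width: 0.409
```

jog_arm(commands=[[-0.1,0,-0.05,0,0,0,3],[0,-0.1,0,0,0,0,3],[0,-0.1,0,0,0,0,3],[0,-0.1,0,0,0,0,3],[0,0,0,0,0,0,3]])

```text
time_s: 18.82
position: [0.5806, 0.2298, 0.0592]
tcp_rot: [0.001, 1.0, -0.012, -0.001]
force: [-5.8, -6.0, 6.6]
gripper_width: 0.412
```

jog_arm(commands=[[0,-0.1,0,0,0,0,3],[0,0,0,0,0,0,3]])

```text
time_s: 19.08
position: [0.5806, 0.2307, 0.0593]
tcp_rot: [0.001, 1.0, -0.012, -0.001]
force: [-6.7, -6.1, 7.5]
gripper_width: 0.408
```

jog_arm(commands=[[0,-0.1,0,0,0,0,3],[0,0,0,0,0,0,3]])

```text
time_s: 19.32
position: [0.5806, 0.2318, 0.0593]
tcp_rot: [0.001, 1.0, -0.012, -0.001]
force: [-6.7, -6.1, 7.2]
gripper_width: 0.41
```

jog_arm(commands=[[0,-0.1,0,0,0,0,3],[0,0,0,0,0,0,3]])

```text
time_s: 19.58
position: [0.5806, 0.2328, 0.0593]
tcp_rot: [0.001, 1.0, -0.013, -0.001]
force: [-6.9, -5.6, 8.5]
gripper_width: 0.41
```

jog_arm(commands=[[0,-0.1,0,0,0,0,3],[0,0,0,0,0,0,3]])

```text
time_s: 19.82
position: [0.5806, 0.2339, 0.0593]
tcp_rot: [0.001, 1.0, -0.012, -0.001]
force: [-7.2, -5.0, 8.2]
gripper_width: 0.41
```

```bash
python3 - <<'E'
from plan import *
show()
for n in('top','side'):
  p,d=bot.snapshot(n); np.save(f'{n}13.npy',d); cv2.imwrite(f'pics/{n}13f.png',p[:,:,::-1]); cv2.imwrite(f'pics/{n}13.png',cv2.resize(p[110:230,200:340],None,fx=5,fy=5,interpolation=cv2.INTER_CUBIC)[:,:,::-1])
E
```

```text
19.825 [0.5806 0.2339 0.0593] head -1.43 tilt 0.19 [-7.2 -5.   8.2] 0.4099937943041292
```

View pics/side13.png

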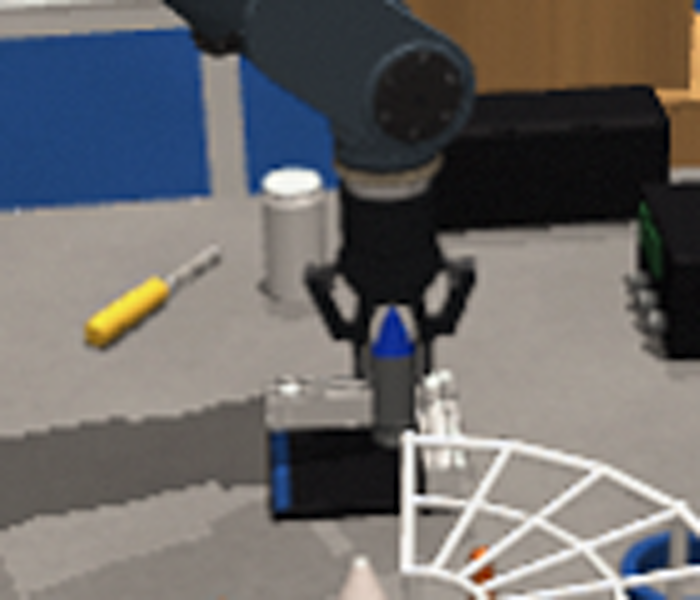

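```bash
python3 - <<'E'
from tip import *
p=cv2.imread('pics/side13f.png'); d=np.load('side13.npy')
hsv=cv2.cvtColor(p,cv2.COLOR_BGR2HSV)
xs,ys,W=cloud('side',d); c=np.array([.5806,.232])
k=(np.hypot(*(W[:,:2]-c).T)<.045)&(W[:,2]>.012)&(W[:,2]<.135)
for x,y,w in zip(xs[k],ys[k],W[k]): 
    if 275<=x<=282 : print(x,y,w.round(3),p[y,x])
E
```

```text
277 171 [0.578 0.241 0.128] [117 106 106]
278 171 [0.582 0.244 0.126] [107  65  53]
277 172 [0.578 0.24  0.124] [140 101  98]
278 172 [0.582 0.245 0.121] [142  53  27]
282 172 [0.596 0.218 0.134] [63 65 69]
276 173 [0.574 0.245 0.117] [138 127 130]
277 173 [0.577 0.232 0.124] [132  58  43]
278 173 [0.581 0.237 0.121] [147  41   9]
279 173 [0.586 0.241 0.119] [128  48  28]
282 173 [0.596 0.221 0.128] [85 91 95]
276 174 [0.573 0.233 0.119] [125  91  89]
277 174 [0.577 0.237 0.117] [131  38  11]
278 174 [0.581 0.236 0.117] [146  44  15]
279 174 [0.585 0.241 0.114] [132  35   7]
282 174 [0.595 0.217 0.126] [109 117 123]
275 175 [0.57  0.247 0.108] [135 133 137]
276 175 [0.573 0.236 0.113] [122  66  55]
277 175 [0.577 0.229 0.117] [136  37   8]
279 175 [0.585 0.238 0.111] [138  41  13]
280 175 [0.589 0.232 0.114] [139  62  30]
275 176 [0.569 0.241 0.106] [134 118 120]
276 176 [0.573 0.236 0.109] [127  52  32]
277 176 [0.577 0.23  0.111] [139  41  13]
278 176 [0.581 0.234 0.109] [148  48  19]
279 176 [0.585 0.232 0.11 ] [143  45  17]
280 176 [0.589 0.236 0.108] [135  43   7]
282 176 [0.597
[... 6680 characters left out ...]
77 199 [0.572 0.215 0.016] [39 40 40]
278 199 [0.576 0.213 0.017] [45 47 47]
279 199 [0.58  0.21  0.018] [47 48 50]
275 200 [0.563 0.204 0.019] [21 19 21]
276 200 [0.567 0.205 0.018] [18 16 17]
277 200 [0.572 0.206 0.017] [16 15 17]
278 200 [0.575 0.203 0.018] [15 11 13]
279 200 [0.579 0.202 0.019] [21 20 23]
275 201 [0.563 0.206 0.013] [22 20 22]
276 201 [0.567 0.198 0.017] [21 20 22]
277 201 [0.571 0.198 0.017] [20 19 21]
278 201 [0.575 0.198 0.017] [17 17 16]
279 201 [0.579 0.199 0.016] [20 18 20]
275 202 [0.562 0.192 0.017] [22 21 21]
276 202 [0.566 0.192 0.016] [19 19 19]
277 202 [0.57  0.191 0.017] [21 19 20]
278 202 [0.574 0.189 0.017] [20 17 19]
279 202 [0.578 0.19  0.016] [19 18 19]
```

View pics/top13.png

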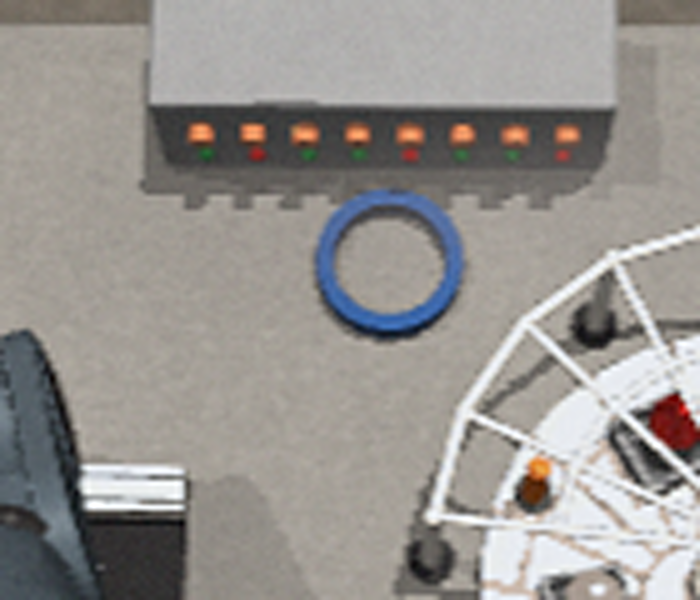

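jog_arm(commands=[[0,0.1,0,0,0,0,3],[0,0.1,0,0,0,0,3],[0,0.1,0,0,0,0,3],[0,0.05,0,0,0,0,3],[0,0,0,0,0,0,3]], force=25)

```text
time_s: 20.55
position: [0.5805, 0.232, 0.0592]
tcp_rot: [-0.0, 1.0, -0.013, -0.001]
force: [-7.7, 4.4, 5.3]
gripper_width: 0.409
```

```bash
cat > tilt.py <<'E'
from tip import *
def cyl(n,W,c,zlo=.045,zhi=.085):
    k=(np.hypot(*(W[:,:2]-c).T)<.035)&(W[:,2]>zlo)&(W[:,2]<zhi)
    Q=W[k]
    def f(x): # axis at z=.0 ref .05, slopes
        ax=x[0]+x[2]*(Q[:,2]-.05); ay=x[1]+x[3]*(Q[:,2]-.05); return np.hypot(Q[:,0]-ax,Q[:,1]-ay)-.018
    R=least_squares(f,[c[0],c[1],0,0],loss='soft_l1',f_scale=.002)
    J=np.linalg.inv(R.jac.T@R.jac)*np.mean(R.fun**2)
    print(n,k.sum(),'axis@.05',R.x[:2].round(4),'slope',R.x[2:].round(3),'sd',np.sqrt(np.diag(J)).round(4)); return R.x
def col(p): # grey/blue only
    return p
def look(tag,c,cams=('side',),zlo=.045,zhi=.085,half=7):
    for n in cams:
        Ws=[]
        for i in range(3):
            p,d=bot.snapshot(n); xs,ys,W=cloud(n,d)
            uv=proj(n,np.array([c[0],c[1],.06]))[0]
            k=abs(xs-uv[0])<half; Ws.append(W[k])
        cv2.imwrite(f'pics/{n}{tag}.png',cv2.resize(p[110:250,200:340],None,fx=4,fy=4,interpolation=cv2.INTER_CUBIC)[:,:,::-1]); np.save(f'{n}{tag}.npy',d)
        cyl(n,np.vstack(Ws),np.array(c),zlo,zhi)
E
python3 - <<'E'
from tilt import *
from plan import show
show()
look('14',(.5806,.23)); show()
d=np.load('side13.npy'); xs,ys,W=cloud('side',d); k=(xs>271)&(xs<285); print('before'); cyl('side',W[k],np.array([.5806,.23]))
E
```

```text
20.55 [0.5805 0.232  0.0592] head -1.45 tilt 0.12 [-7.7  4.4  5.3] 0.40860615914855025
side 353 axis@.05 [0.5822 0.2295] slope [-0.104  0.082] sd [0.0012 0.0011 0.0617 0.0547]
20.7 [0.5805 0.232  0.0592] head -1.44 tilt 0.12 [-7.   4.7  5.2] 0.41087743204773486
before
side 109 axis@.05 [0.5812 0.229 ] slope [-0.09   0.174] sd [0.0017 0.0014 0.0876 0.0734]
```

View pics/side14.png

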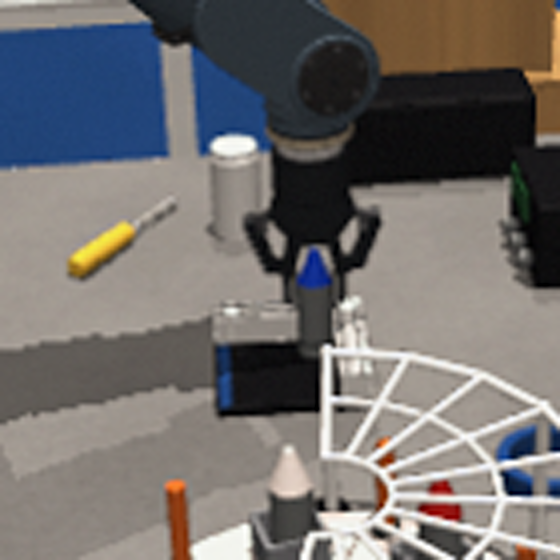

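jog_arm(commands=[[-0.07,0,0,0,0,0,3],[0,0,0,0,0,0,3],[0,0,0,0,0,0,3.9],[0,0,0,0,0,0,4.2],[0,0,0,0,0,0,5.0],[0,0,0,0,0,0,6.5],[0,0,0,0,0,0,6.5],[0,0,0,0,0,0,6.5]], force=20)

```text
time_s: 21.7
position: [0.5808, 0.2313, 0.0595]
tcp_rot: [0.0, 1.0, -0.013, 0.0]
force: [-0.0, 0.8, 0.1]
gripper_width: 0.765
```

```bash
python3 - <<'E'
from tilt import *
from plan import show
show()
look('15',(.5806,.23)); show()
E
```

```text
21.7 [0.5808 0.2313 0.0595] head -1.43 tilt 0.0 [-0.   0.8  0.1] 0.7646562060767211
side 286 axis@.05 [0.5814 0.2253] slope [-0.148 -0.037] sd [0.0013 0.001  0.0637 0.052 ]
21.85 [0.5808 0.2314 0.0595] head -1.43 tilt 0.0 [ 0.4  0.1 -0.6] 0.763611811114879
```

View pics/side15.png

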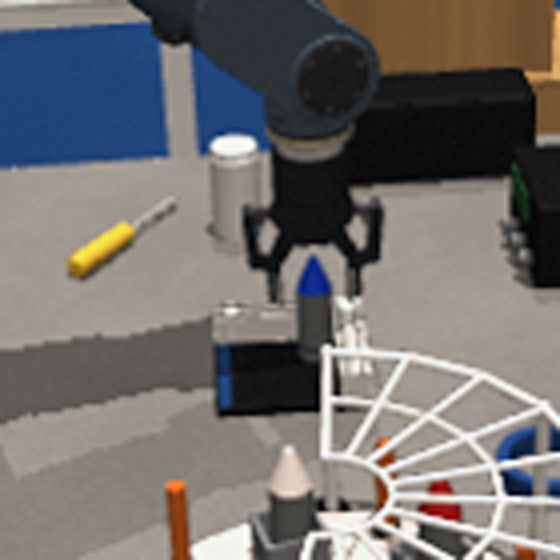

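jog_arm(commands=[[0,0.5,0,0,0,0,6.5],[0,0,0,0,0,0,6.5],[0,0,0,0,0,0,3.9],[0,0,0,0,0,0,3.0],[0,0,0,0,0,0,3.0],[0,0,0,0,0,0,3.0],[0,0,-0.05,0,0,0,3.0],[0,0,0,0,0,0,3.0]], force=80)

```text
time_s: 22.85
position: [0.5804, 0.2264, 0.0599]
tcp_rot: [0.0, 1.0, -0.012, -0.0]
force: [-2.3, 0.3, 1.1]
gripper_width: 0.399
```

```bash
python3 - <<'E'
from tilt import *
from plan import show
show()
look('16',(.5806,.228)); show()
E
```

```text
22.85 [0.5804 0.2264 0.0599] head -1.43 tilt 0.03 [-2.3  0.3  1.1] 0.399172889686794
side 334 axis@.05 [0.5822 0.2253] slope [-0.087 -0.046] sd [0.0012 0.001  0.0573 0.0522]
23.0 [0.5805 0.2264 0.0599] head -1.43 tilt 0.03 [-2.5  0.1  1.5] 0.3980055279831962
```

jog_arm(commands=[[0,-0.1,0,0,0,0,3],[0,-0.1,0,0,0,0,3],[0,0,0,0,0,0,3]])

```text
time_s: 23.38
position: [0.5805, 0.2282, 0.0599]
tcp_rot: [0.0, 1.0, -0.013, -0.0]
force: [-3.6, -3.0, 0.6]
gripper_width: 0.398
```

jog_arm(commands=[[0,-0.1,0,0,0,0,3],[0,0,0,0,0,0,3]])

```text
time_s: 23.62
position: [0.5806, 0.2294, 0.0599]
tcp_rot: [0.0, 1.0, -0.012, -0.0]
force: [-2.2, -2.7, 1.1]
gripper_width: 0.395
```

jog_arm(commands=[[0,-0.1,0,0,0,0,3],[0,0,0,0,0,0,3]])

```text
time_s: 23.88
position: [0.5806, 0.2304, 0.0599]
tcp_rot: [0.0, 1.0, -0.012, -0.0]
force: [-4.1, -2.2, -0.1]
gripper_width: 0.4
```

```bash
python3 - <<'E'
from tilt import *
from plan import show
look('17',(.5806,.228)); show()
E
```

```text
side 337 axis@.05 [0.5827 0.2286] slope [-0.12   0.008] sd [0.0012 0.0011 0.0589 0.0552]
24.025 [0.5806 0.2304 0.0599] head -1.43 tilt 0.02 [-4.3 -2.4  1.1] 0.3994822566031947
```

jog_arm(commands=[[-0.02,-0.03,0,0,0,0,3],[0,0,0,0,0,0,3],[0,0,0,0,0,0,3.9],[0,0,0,0,0,0,4.2],[0,0,0,0,0,0,5.0],[0,0,0,0,0,0,6.5],[0,0,0,0,0,0,6.5],[0,0,0,0,0,0,6.5]], force=20)

```text
time_s: 25.02
position: [0.5806, 0.2307, 0.06]
tcp_rot: [-0.0, 1.0, -0.013, 0.0]
force: [-0.5, -0.1, 0.5]
gripper_width: 0.76
```

```bash
python3 - <<'E'
from tilt import *
from plan import show
look('18',(.5806,.228)); show()
E
```

```text
side 293 axis@.05 [0.5824 0.2287] slope [-0.197  0.022] sd [0.0011 0.001  0.0535 0.0499]
25.175 [0.5806 0.2307 0.06  ] head -1.43 tilt 0.0 [-0.9 -1.5  0.8] 0.7618055603579322
```

jog_arm(commands=[[0,0,-1.0,0,0,0,7.0],[0,0,-3.0,0,0,0,7.0],[0,0,-4.0,0,0,0,7.0],[0,0,-4.0,0,0,0,7.0],[-4.0,0,-2,0,0,0,7.0],[-5.0,0,-1,0,0,0,7.0],[-5.0,0,0,0,0,0,7.0],[-5.0,0,0,0,0,0,7.0]])

```text
time_s: 26.18
position: [0.3891, 0.2353, 0.2108]
tcp_rot: [-0.0, 1.0, -0.013, 0.001]
force: [0.9, 0.5, 0.4]
gripper_width: 0.82
```

```bash
python3 - <<'E'
from tilt import *
from plan import show
show()
Ws=[];S=0
for n in('top','side'):
    Wn=[]
    for i in range(4):
        p,d=bot.snapshot(n); xs,ys,W=cloud(n,d); Wn.append(W)
        b=p[:,:,::-1].copy(); hsv=cv2.cvtColor(b,cv2.COLOR_BGR2HSV)
    cv2.imwrite(f'pics/{n}19.png',cv2.resize(b[165:265,170:290] if n=='top' else b[130:230,220:340],None,fx=6,fy=6,interpolation=cv2.INTER_CUBIC)); np.save(f'{n}19.npy',d)
    W=np.vstack(Wn); c=np.array([.581,.2295])
    k=(np.hypot(*(W[:,:2]-c).T)<.03)&(W[:,2]>.05)&(W[:,2]<.13); Q=W[k]
    def rad(z): return np.where(z<.087,.018,np.clip((.122-z)*18/35,0,.018))
    R=least_squares(lambda x:np.hypot(Q[:,0]-x[0],Q[:,1]-x[1])-rad(Q[:,2]),c,loss='soft_l1',f_scale=.002); print(n,'probe axis',R.x.round(4),k.sum(),'tipz',Q[:,2].max())
    h=np.percentile(Q[:,2],99); print('   top pts',Q[Q[:,2]>.108].mean(0).round(4))
    # fence plate fit
    near=(abs(W[:,0]-.554)<.1)&(abs(W[:,1]-.2044)<.1); m=near&(abs(W[:,2]-.042)<.005)&(np.hypot(*(W[:,:2]-c).T)>.022)
    print('   fence rect',cv2.minAreaRect(W[m][:,:2].astype(np.float32)))
    for r in bot.regions_of(n,'blue_center')[:1]: print('   net',r['score'],r['xy'],atz(n,r['xy'],.10).round(4))
E
```

```text
26.175 [0.3891 0.2353 0.2108] head -1.44 tilt 0.07 [0.9 0.5 0.4] 0.8199014089101102
top probe axis [0.5805 0.224 ] 491 tipz 0.12570715136449828
   top pts [0.5788 0.2224 0.1151]
   fence rect ((0.556209146976471, 0.20376157760620117), (0.15111534297466278, 0.14608556032180786), 88.48302459716797)
   net 0.48 [207.2, 215.7] [[0.5737 0.2149 0.1   ]]
side probe axis [0.5773 0.2273] 578 tipz 0.1290331936292476
   top pts [0.5776 0.2232 0.1158]
   fence rect ((0.5520493984222412, 0.2075115144252777), (0.16384409368038177, 0.1479351967573166), 88.85487365722656)
   net 0.77 [278.4, 183.4] [[0.5784 0.1905 0.1   ]]
```

View pics/top19.png

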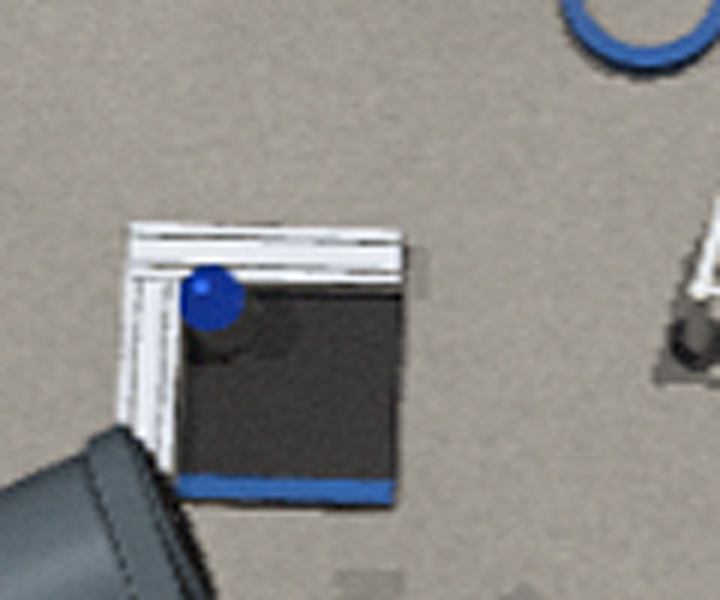

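View pics/side19.png

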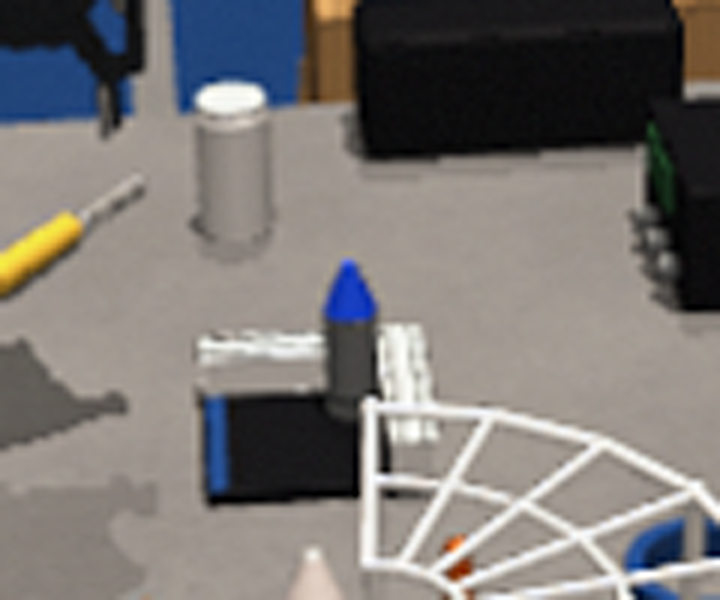

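```bash
cat > fine.py <<'E'
from tip import *
import sys
def inner(b,c=(.5535,.204)):
    "subpixel fence inner top edges (z=.042) bright->dark, top camera"
    g=cv2.cvtColor(b,cv2.COLOR_BGR2GRAY).astype(np.float32)
    from scipy.ndimage import map_coordinates
    out={}
    for ax in(0,1):
        P=[]
        for t in np.linspace(-.035,.0,15):
            s=np.linspace(.025,.065,161)
            pts=np.zeros((161,3)); pts[:,ax]=c[ax]+s; pts[:,1-ax]=c[1-ax]+t; pts[:,2]=.042
            uv=proj('top',pts); v=map_coordinates(g,[uv[:,1],uv[:,0]],order=1)
            lo,hi=v[:10].min(),np.percentile(v,85); th=(lo+hi)/2
            i=np.nonzero((v[:-1]<th)&(v[1:]>=th))[0]
            if len(i): P.append((c[1-ax]+t,c[ax]+np.interp(th,[v[i[0]],v[i[0]+1]],[s[i[0]],s[i[0]+1]])))
        P=np.array(P); f=np.polyfit(P[:,0],P[:,1],1); r=P[:,1]-np.polyval(f,P[:,0]); k=abs(r)<.002; f=np.polyfit(P[k,0],P[k,1],1); out[ax]=f; print('face',ax,'slope deg',np.degrees(np.arctan(f[0])).round(2),'at 0.23/.58:',np.polyval(f,[.2295,.581][ax]).round(4),'res mm',(np.std(P[k,1]-np.polyval(f,P[k,0]))*1000).round(2),k.sum())
    return out
def bluecirc(b):
    u0=proj('top',np.array([.58,.228,.09]))[0]
    hsv=cv2.cvtColor(b,cv2.COLOR_BGR2HSV); m=cv2.inRange(hsv,(105,120,40),(130,255,255))
    n,l,s,ce=cv2.connectedComponentsWithStats(m); best=min((i for i in range(1,n) if s[i,4]>40),key=lambda i:np.hypot(*(ce[i]-u0)))
    # compare with synthetic silhouette centroid
    mk=(l==best); u=ce[best]; 
    def sil(x):
        t=np.linspace(0,2*np.pi,120); P=np.r_[np.c_[x[0]+.018*np.cos(t),x[1]+.018*np.sin(t),0*t+.087],[[x[0],x[1],.122]]]
        h=cv2.convexHull((proj('top',P)*16).astype(np.int32)); im=np.zeros((420*16//1,560*16),np.uint8) if 0 else None
        M=cv2.moments(h.astype(np.float32)); return np.array([M['m10']/M['m00'],M['m01']/M['m00']])/16,cv2.contourArea(h)/256
    R=least_squares(lambda x:sil(x)[0]-u,[.58,.228],diff_step=1e-3); a=sil(R.x)[1]
    print('blue px',u.round(2),'area',s[best,4],'model area',round(a,1),'axis',R.x.round(4)); return R.x
E
python3 - <<'E'
from fine import *
for k in range(2):
    p,d=bot.snapshot('top'); b=p[:,:,::-1].copy(); inner(b); bluecirc(b)
cv2.imwrite('pics/top20f.png',b)
print('clean image before:'); inner(cv2.imread('pics/top6.png'))
E
```

```text
face 0 slope deg -0.02 at 0.23/.58: 0.5979 res mm 0.08 15
face 1 slope deg -2.08 at 0.23/.58: 0.2479 res mm 0.52 15
blue px [204.77 214.31] area 97 model area 97.9 axis [0.5803 0.2246]
face 0 slope deg -0.01 at 0.23/.58: 0.5979 res mm 0.07 15
face 1 slope deg -2.04 at 0.23/.58: 0.248 res mm 0.57 15
blue px [204.73 214.27] area 96 model area 97.9 axis [0.5805 0.2247]
clean image before:
face 0 slope deg 0.17 at 0.23/.58: 0.5981 res mm 0.06 15
face 1 slope deg -1.78 at 0.23/.58: 0.2482 res mm 0.46 15
```

```bash
python3 - <<'E'
from plan import *
show(); plan([.5803,.2245,.205],-1.4,4,6.5)
E
```

```text
26.775 [0.391  0.2353 0.2098] head -1.46 tilt 0.02 [ 0.  -0.2  0.8] 0.8212412916411304
start [0.391  0.2353 0.2098] head -1.5 rv [ 0.     0.    -0.001] per row cm 4.74262682895552 rad 0.00026060249747918856
[4.74, 0.15, 0.12, 0.0, 0.0, -0.0, 6.5] ,
[4.74, 0.15, 0.12, 0.0, 0.0, -0.0, 6.5] ,
[4.74, 0.15, 0.12, 0.0, 0.0, -0.0, 6.5] ,
[4.73, 0.15, 0.12, 0.0, 0.0, -0.0, 6.5] ,
end [0.5803 0.2245 0.205 ]
```

jog_arm(commands=[[4.8,0.2,0.1,0,0,0,6.5],[4.8,0.2,0.1,0,0,0,6.5],[4.7,0.1,0.1,0,0,0,6.5],[4.7,0.1,0.1,0,0,0,6.5],[0,0,0,0,0,0,6.5],[0,0,0,0,0,0,6.5]])

```text
time_s: 27.52
position: [0.5799, 0.2246, 0.2055]
tcp_rot: [0.0, 1.0, -0.013, -0.001]
force: [-0.2, -1.4, -0.3]
gripper_width: 0.763
```

```bash
python3 - <<'E'
from plan import *
show(); plan([.5803,.2245,.0597],-1.4,5,6.5)
E
```

```text
27.525 [0.5799 0.2246 0.2055] head -1.45 tilt 0.07 [-0.2 -1.4 -0.3] 0.7626744919888281
start [0.5799 0.2246 0.2055] head -1.4 rv [ 0.     0.001 -0.001] per row cm 2.9154840738938868 rad 0.00030245243417427665
[0.01, 0.0, 2.92, 0.0, 0.0, -0.0, 6.5] ,
[0.02, 0.0, 2.91, 0.0, 0.0, -0.0, 6.5] ,
[0.01, 0.0, 2.92, 0.0, 0.0, -0.0, 6.5] ,
[0.01, 0.0, 2.91, 0.0, 0.0, -0.0, 6.5] ,
[0.01, 0.0, 2.92, 0.0, 0.0, -0.0, 6.5] ,
end [0.5803 0.2245 0.0597]
```

jog_arm(commands=[[0,0,3.5,0,0,0,6.5],[0,0,3.5,0,0,0,6.5],[0,0,3.5,0,0,0,6.5],[0,0,3.0,0,0,0,6.5],[0,0,1.1,0,0,0,6.5],[0,0,0,0,0,0,6.5],[0,0,0,0,0,0,6.5]])

```text
time_s: 28.4
position: [0.581, 0.225, 0.0614]
tcp_rot: [-0.0, 1.0, -0.012, 0.001]
force: [0.8, -0.5, 0.4]
gripper_width: 0.762
```

jog_arm(commands=[[0,0,0,0,0,0,3.9],[0,0,0,0,0,0,3.0],[0,0,0,0,0,0,3.0],[0,0,0,0,0,0,3.0],[0,0,-0.06,0,0,0,3.0],[-0.1,0,0,0,0,0,3.0],[0,0,0,0,0,0,3.0],[0,0,0,0,0,0,3.0]], force=80)

```text
time_s: 29.4
position: [0.58, 0.2248, 0.0611]
tcp_rot: [-0.0, 1.0, -0.013, 0.001]
force: [2.6, 0.6, 4.7]
gripper_width: 0.4
```

jog_arm(commands=[[0,0,-0.1,0,0,0,3.0],[0,0,0,0,0,0,3.0],[0,0,0,0,0,0,3.0]])

```text
time_s: 29.78
position: [0.5789, 0.2246, 0.0612]
tcp_rot: [0.0, 1.0, -0.012, -0.001]
force: [-0.5, -0.3, 0.1]
gripper_width: 0.399
```

jog_arm(commands=[[0,-0.1,0,0,0,0,3.0],[0,-0.1,0,0,0,0,3.0],[0,-0.1,0,0,0,0,3.0],[0,0,0,0,0,0,3.0]])

```text
time_s: 30.28
position: [0.5795, 0.2278, 0.0615]
tcp_rot: [-0.0, 1.0, -0.012, -0.0]
force: [-0.2, 0.0, -1.8]
gripper_width: 0.396
```

jog_arm(commands=[[0,-0.1,0,0,0,0,3.0],[0,0,0,0,0,0,3.0]])

```text
time_s: 30.52
position: [0.5795, 0.2288, 0.0616]
tcp_rot: [-0.0, 1.0, -0.012, 0.0]
force: [-0.5, -0.0, -0.9]
gripper_width: 0.395
```

jog_arm(commands=[[0,-0.1,0,0,0,0,3.0],[0,0,0,0,0,0,3.0]])

```text
time_s: 30.78
position: [0.5796, 0.2297, 0.0616]
tcp_rot: [0.0, 1.0, -0.012, -0.0]
force: [0.2, 0.2, -2.3]
gripper_width: 0.396
```

Free hover (no side force); continue toward the +y fence.

jog_arm(commands=[[0,-0.05,0,0,0,0,3.0],[0,0,0,0,0,0,3.0]])

```text
time_s: 31.02
position: [0.5796, 0.2302, 0.0616]
tcp_rot: [-0.0, 1.0, -0.012, 0.0]
force: [-0.1, 0.3, -1.4]
gripper_width: 0.398
```

jog_arm(commands=[[0,-0.05,0,0,0,0,3.0],[0,0,0,0,0,0,3.0]])

```text
time_s: 31.28
position: [0.5796, 0.2307, 0.0616]
tcp_rot: [-0.0, 1.0, -0.012, -0.0]
force: [-0.1, 0.4, -2.5]
gripper_width: 0.402
```

jog_arm(commands=[[0,-0.05,0,0,0,0,3.0],[0,0,0,0,0,0,3.0]])

```text
time_s: 31.52
position: [0.5796, 0.231, 0.0616]
tcp_rot: [0.0, 1.0, -0.012, -0.0]
force: [0.7, -2.1, -1.0]
gripper_width: 0.4
```

jog_arm(commands=[[0,-0.05,0,0,0,0,3.0],[0,0,0,0,0,0,3.0]])

```text
time_s: 31.78
position: [0.5796, 0.2313, 0.0617]
tcp_rot: [0.0, 1.0, -0.012, -0.0]
force: [-1.0, -5.2, 1.7]
gripper_width: 0.393
```

jog_arm(commands=[[0,0.04,0,0,0,0,3.0],[0.1,0,0,0,0,0,3.0],[0,0,0,0,0,0,3.0]])

```text
time_s: 32.15
position: [0.5804, 0.2312, 0.0614]
tcp_rot: [0.0, 1.0, -0.012, -0.0]
force: [-1.7, -5.2, -1.5]
gripper_width: 0.402
```

jog_arm(commands=[[0.05,0,0,0,0,0,3.0],[0,0,0.07,0,0,0,3.0],[0,0,0,0,0,0,3.0]])

```text
time_s: 32.52
position: [0.5809, 0.2312, 0.0612]
tcp_rot: [0.0, 1.0, -0.012, -0.0]
force: [-4.4, -5.2, 4.3]
gripper_width: 0.398
```

jog_arm(commands=[[0,0,0.05,0,0,0,3.0],[0,0,0,0,0,0,3.0]])

```text
time_s: 32.78
position: [0.5809, 0.2312, 0.0611]
tcp_rot: [0.0, 1.0, -0.012, -0.0]
force: [-5.6, -5.4, 8.9]
gripper_width: 0.397
```

Both fences and the plate are touched; release gently and retreat for a look.

jog_arm(commands=[[-0.03,0.03,-0.05,0,0,0,3.0],[0,0,0,0,0,0,3.9],[0,0,0,0,0,0,4.2],[0,0,0,0,0,0,5.0],[0,0,0,0,0,0,6.5],[0,0,0,0,0,0,6.5],[0,0,0,0,0,0,6.5]], force=20)

```text
time_s: 33.65
position: [0.5808, 0.231, 0.0609]
tcp_rot: [-0.0, 1.0, -0.013, 0.0]
force: [-0.1, -0.2, -0.0]
gripper_width: 0.759
```

jog_arm(commands=[[0,0,-1.0,0,0,0,7.0],[0,0,-3.0,0,0,0,7.0],[0,0,-4.0,0,0,0,7.0],[0,0,-4.0,0,0,0,7.0],[-4.0,0,-2,0,0,0,7.0],[-5.0,0,-1,0,0,0,7.0],[-5.0,0,0,0,0,0,7.0],[-5.0,0,0,0,0,0,7.0]])

```text
time_s: 34.65
position: [0.3894, 0.2356, 0.2117]
tcp_rot: [-0.0, 1.0, -0.013, 0.001]
force: [0.4, 0.2, -0.0]
gripper_width: 0.823
```

```bash
python3 - <<'E'
from fine import *
from plan import show
show()
for k in range(2):
    p,d=bot.snapshot('top'); b=p[:,:,::-1].copy(); inner(b); bluecirc(b)
cv2.imwrite('pics/top21f.png',b); cv2.imwrite('pics/top21.png',cv2.resize(b[165:265,170:290],None,fx=6,fy=6,interpolation=cv2.INTER_CUBIC))
p,d=bot.snapshot('side'); cv2.imwrite('pics/side21.png',p[:,:,::-1])
E
```

```text
34.65 [0.3894 0.2356 0.2117] head -1.45 tilt 0.08 [ 0.4  0.2 -0. ] 0.8231378069311902
face 0 slope deg -0.03 at 0.23/.58: 0.5979 res mm 0.04 15
face 1 slope deg -2.06 at 0.23/.58: 0.2479 res mm 0.53 15
blue px [202.94 214.23] area 93 model area 98.0 axis [0.5806 0.2305]
face 0 slope deg -0.05 at 0.23/.58: 0.5979 res mm 0.07 15
face 1 slope deg -2.04 at 0.23/.58: 0.248 res mm 0.5 15
blue px [202.97 214.28] area 94 model area 97.9 axis [0.5804 0.2304]
```

View pics/top21.png

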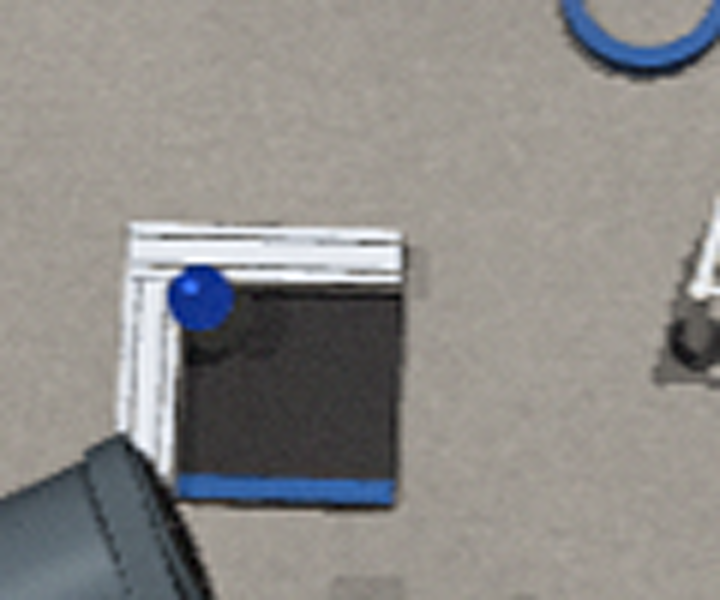

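View pics/side21.png

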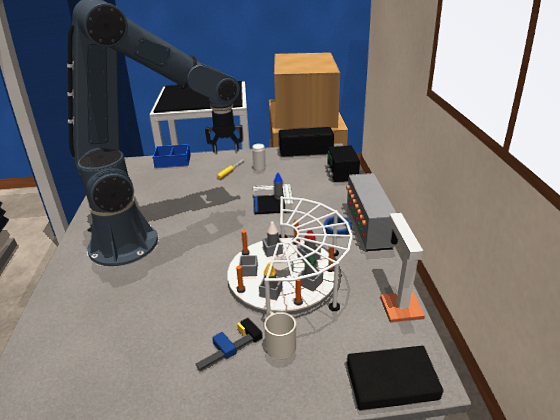

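```bash
python3 - <<'E'
from station import bot
print(bot.close_job())
E
```

```text
the job is handed in; nothing more can be done
None
```

I brought the blue-tipped probe round to the front, lifted it out, stood it in the plate's fence corner and let go. The job is handed in. The clock stood at about 35 s of the 72 s, and no verdict was reported.

- **Carousel:** I turned it about 154° counter-clockwise with two loose holds on its pegs. The blue bin stopped about 5° from the middle of the open front.
- **First placing:** This one was wrong. I took friction for contact with the +y fence, and the probe tilted in the grip by roughly 0.1 rad. I released it, and it settled upright about 8 mm short of that fence. A first push brought it to about 5 mm short. The side camera reads about 4 mm too far in y and had hidden this, but the top camera showed it.
- **Second placing:** I gripped it again, carried it just clear of the plate until both fences and the plate pushed back with about 5 to 9 N, and released.

**Last checks:** From the top camera the probe's axis is at (0.5805, 0.2304) m. Touching both fences would put it at about (0.580, 0.230) m, so it is within about 0.6 mm of each. In the last pictures the probe looks upright and released. The probes I could see were still in their bins, and none of the things on the table looked shifted. Both of those I judged by eye, without measuring.

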